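Load the end-drilling jig with ash pipe sections

TASK

The drilling jig on the shelf holds only one of its four ash pipe sections; two more stand in front of it and one has fallen on its side. Set the fallen one upright on the shelf and let go of it, then push the three upright, in single file, between the jig's rails behind the first, and slide the end stop in until all four stand snug in a row against the end wall with no gaps. Leave the dove whistle, the horn call, the tuning rod and the hand drill where they are.

Things in the scene. Friction and masses are not known exactly. Their poses are not given: they have to be found in the camera images.
- jig: Wooden drilling jig fixed to the shelf. Origin on the shelf at the foot of the end wall's inner face, mid channel; y along the channel from end wall to mouth, x across, z up. End wall: y -24 to 0 mm, 84 wide, 86 high. Two rails 26 mm high, 18 thick leave a channel 34 mm wide with no floor: sections slide on the shelf. Packed tight, the four sections are centred at y 16, 48, 80 and 112 mm
- jig_mouth (a point): point on the shelf, mid channel, where the rails end (y 157 mm in the jig's frame); the rails are straight to y 136 mm, then flare to about 54 mm apart here. Sections go in here, because the guide bar covers the channel
- guide_bar (a point): middle of the underside of the steel guide bar with four brass drill bushings, 86 mm above the shelf, y 48 mm in the jig's frame. The bar is 18 mm wide, runs over the channel from the wall to y 120 mm; bushing tops at 96 mm. A strap at y 57 to 71 mm carries it on two 8 mm pillars standing on the rails at x -29 and +29 mm; their nuts reach 98 mm
- stop (a joint): sliding end stop of the jig, in m: 0 is drawn fully back; grows as it slides along mid channel to the end wall (range 0 to 0.16). Its front face is at y = 0.25 minus this value in the jig's frame. Starts at 0 to 0.03, so about 60 to 90 mm of open shelf lie between mouth and stop; about 0.122 when four sections are packed. About 2 N of friction; stays where left; its track is flush with the shelf
- stop_knob (a point): middle of the turned knob on top of the stop, 79 mm above the shelf, at the height to grip; the knob is 26 mm across there, its top is at 89 mm. It lies 42 mm behind the stop's front face.
- stop_face (a point): centre of the stop's front face, 30 mm above the shelf; the stop is a wooden block 30 mm wide, 60 mm long and 59 mm high behind this face, so it passes between the rails
- pipe_a: plain pale ash tube section, a straight cylinder 32 mm across and 80 mm tall with flat ends (narrow dark bore), 30 to 65 g; origin at its centre, z along its length; either end may be down. Starts standing on the shelf on the robot's side of the jig.
- pipe_b: plain pale ash tube section, a straight cylinder 32 mm across and 80 mm tall with flat ends (narrow dark bore), 30 to 65 g; origin at its centre, z along its length; either end may be down. Starts standing on the shelf on the robot's side of the jig.
- pipe_c: plain pale ash tube section, a straight cylinder 32 mm across and 80 mm tall with flat ends (narrow dark bore), 30 to 65 g; origin at its centre, z along its length; either end may be down. Starts standing in the jig's channel near the end wall, up to about 30 mm from it.
- pipe_d: plain pale ash tube section, a straight cylinder 32 mm across and 80 mm tall with flat ends (narrow dark bore), 30 to 65 g; origin at its centre, z along its length; either end may be down. Starts lying on its side on the shelf (origin 16 mm above it) on the robot's side of the jig; it can roll.
- dove: bystander: red-glazed clay dove whistle, about 125 mm long and 74 mm high, beyond the jig; origin under its foot
- horn_call: bystander: dark horn bird call, a flared horn 95 mm long and 36 mm across, lying beyond the jig; origin under its middle
- tuning_rod: bystander: brass rod 10 mm thick and 255 mm long with square ends, lying on the robot's left (+y); origin under its middle, x along it
- drill: bystander: steel hand drill with gear wheel, crank and wooden handle, 360 mm long and 76 mm high at its crank knob, lying on the robot's right (-y); origin under its frame, x along it to the bit
There are look-alikes about, which are no part of the job. Leave any turquoise look-alike of the pipe_b alone.

How it is judged (in metres and radians):
On the way:
1. the fallen section stands upright on the shelf, let go (angle between the z axis of pipe_d and the z axis of jig, either way round below 0.08 rad and height (world z) of pipe_d between 0.035 and 0.045 m and linear speed of pipe_d below 0.02 m/s and contact force between pipe_d and the fingers below 0.1 N), for 0.2 s.
At the end, for the whole second after the job is handed in: All four sections stand upright on the shelf between the rails in single file (within 4 mm of the channel's centre line, tilt under 0.08 rad), at rest and let go; the stop is at rest, its joint above 0.1185: at most 3.5 mm of slack in all from end wall to stop (value of joint stop above 0.1185 m and velocity of joint stop below 0.005 m/s and x of pipe_a in the frame of jig between -0.004 and 0.004 m and y of pipe_a in the frame of jig between 0.012 and 0.118 m and z of pipe_a in the frame of jig between 0.035 and 0.045 m and angle between the z axis of each of pipe_a, pipe_b, pipe_c, pipe_d and the z axis of jig, either way round below 0.08 rad and linear speed of each of pipe_a, pipe_b, pipe_c, pipe_d below 0.02 m/s and contact force between each of pipe_a, pipe_b, pipe_c, pipe_d and the fingers below 0.1 N and x of pipe_b in the frame of jig between -0.004 and 0.004 m and y of pipe_b in the frame of jig between 0.012 and 0.118 m and z of pipe_b in the frame of jig between 0.035 and 0.045 m and x of pipe_c in the frame of jig between -0.004 and 0.004 m and y of pipe_c in the frame of jig between 0.012 and 0.118 m and z of pipe_c in the frame of jig between 0.035 and 0.045 m and x of pipe_d in the frame of jig between -0.004 and 0.004 m and y of pipe_d in the frame of jig between 0.012 and 0.118 m and z of pipe_d in the frame of jig between 0.035 and 0.045 m); the robot touches nothing.
It fails at once if the clay dove whistle is disturbed (moved more than 25 mm) (distance of dove from where it was at the start of the episode above 0.025 m).
It fails at once if the horn bird call is disturbed (moved more than 25 mm) (distance of horn_call from where it was at the start of the episode above 0.025 m).
It fails at once if the brass tuning rod is disturbed (moved more than 25 mm) (distance of tuning_rod from where it was at the start of the episode above 0.025 m).
It fails at once if the hand drill is disturbed (moved more than 25 mm) (distance of drill from where it was at the start of the episode above 0.025 m).
It also fails if it takes over 72 s, if anything falls off the work surface, if the arm or the gripper's body presses on something with over 40 N, if the wrist force passes 120 N, or if a joint passes its speed limit or range.

ROBOT

A 6-joint arm with a two-finger parallel gripper is mounted at the origin on the work surface. World frame = base frame: x ahead of the robot, y to its left, z up, the work surface at z = 0. Lengths are in mm, angles in rad, forces in N, time in s.
With the tool pointing down it reaches from about 350 to 875 mm from the base axis. Payload 4.2 kg.
Tool frame: the origin (TCP) lies midway between the tips of the shut fingers; the grasp point (between the pads) lies 19 mm behind it (arm.grip_point_offset is the z of the grasp point in the tool frame, in mm); z points along the fingers, x is the direction in which the jaws open and shut, and the axes are right-handed (so a half turn about z gives the same grasp; the last joint's range is limited). The gripper opens to 85 mm and grips with 20 to 120 N. Pads are 22 mm wide; open, the fingers measure 114 mm over their backs; the gripper's body (76 mm by 85 mm) begins 54 mm behind the grasp point. The pads swing forward as they close: fully open they stand 13 mm farther back than shut.
Start: joints at [-1.063, 0.385, 0.008, 0, -1.194, -0.259], TCP at [153.918, -605.73, 231.312] pointing down, gripper open.
Joint ranges: [-3.14, 3.14], [-1.21, 2.06], [-1.07, 1.41], [-3.16, 2.05], [-2.99, -0.16], [-3.1, 3.1]. Speed limits (rad/s): [2.79, 2.79, 3.14, 3.14, 3.14, 3.14].

INTERFACE

Orientations are given as a unit quaternion [x, y, z, w].
In Python, from bench import arm gives the robot as it stands.
- The arm moves only by the shell command python3 -m jog 'ROWS'. ROWS is JSON, a list of rows, each an object of numbers: "hand": the finger opening in mm, from 0 to 85.4; "dx", "dy", "dz": the shift along the tool's x, y, z in mm; "rx", "ry", "rz": the turn, a rotation vector about the tool's x, y, z in rad. A call has 1 to 5 rows; each row shifts and turns the commanded pose from where the row before left it, along the tool's axes as they then stand; what a row does not reach is not made up. A row lasts 1/12 s, in which the tool goes at most 41.7 mm and 7.16 degrees, less where a joint would pass 70% of its speed; a pose out of reach is approached as far as the arm can. A call with a gripper value outside its range is refused whole. The fingers move at their own pace and stop on an object; the grip force is fixed at half the most. Time passes only in rows, so rows that do not move let the fingers close. It gives the time, the measured TCP pose, the force and the opening at its end, in the units of the state.
- arm.read_state(): the state, without advancing time (a new reading comes with each control period).
- arm.get_image(name): name is "side" or "top" or "wrist"; returns a dict with "img" (480x640x3 uint8, red, green, blue), "depth" (480x640 float32, mm along the optical axis (not along the pixel's ray), 0 where there is no reading), "intrinsics" (3x3 intrinsics, pixels), "R" (3x3) and "t" (3): a world point X has camera coordinates R X + t; the wrist camera has in their place "T_tool_cam" (4x4, takes a point from camera to tool coordinates, whose origin is the TCP and whose axes are the tool frame's). Camera axes: x right, y down, z forward; pixel columns grow to the right and rows downward; lengths in mm; the calibration is good to about 2 mm. A picture is of the moment at which its call begins: read the wrist's pose just before it.
- arm.job_done(): hands the job in, once; it reports no verdict.
The state is a dict: "clock": time; "joints": joint angles; "joint_vel": joint speeds; "joint_efforts": joint torques, N m; "position": TCP position; "ee_rot": TCP orientation; "contact_force": force on the tool from outside, world axes, zero at the start; "wrist_torque": the same for the moment, N m; "gripper_width": finger opening in mm.
Only numpy, scipy, OpenCV 4.12 (cv2) and the standard library are available. Lean on these libraries where they do the work, as an engineer would, in place of code of your own. Each camera call takes 0.05 s, during which the arm holds its last target.

## Working session

There is one attempt and no reset: what is moved stays moved. The work goes in short steps, Python scripts to look and compute and a shell command to move; the robot and the scene stay as the last step left them, time stands still between calls to the robot, and variables do not carry over. Pictures are saved under pics/ and viewed, and the job is handed in when it is done.

```bash
ls; mkdir -p pics
python3 - <<'E'
from bench import arm
import cv2,numpy as np
print(arm.read_state()); print(arm.grip_point_offset)
for n in ["side","top","wrist"]:
    d=arm.get_image(n); cv2.imwrite(f"pics/{n}0.png",d["img"][:,:,::-1]); np.savez(f"pics/{n}0.npz",**d)
    print(n,{k:np.round(v,3).tolist() for k,v in d.items() if k not in("img","depth")})
E
```

```text
pics
{'clock': 0.0, 'joints': array([-1.06340701e+00,  3.85544536e-01,  6.62653996e-03, -5.23310625e-04,
       -1.19403660e+00, -2.58591426e-01]), 'joint_vel': array([ 0.00017017, -0.00168706, -0.0002098 , -0.00084115, -0.00020803,
       -0.00013219]), 'joint_efforts': array([ 5.40593737e-04, -3.92287552e+01,  1.88405192e+01,  4.18646783e+00,
       -4.64760902e-03,  4.82206648e-07]), 'position': array([ 153.76813475, -605.17116157,  230.22553738]), 'ee_rot': array([ 6.13981740e-01,  7.89319453e-01,  6.46398925e-04, -8.97687565e-04]), 'contact_force': array([-0.27659548,  0.04822656,  0.51958942]), 'wrist_torque': array([ 0.03643848,  0.08102302, -0.0131221 ]), 'gripper_width': 85.43446619240714}
-18.700000000000003
side {'intrinsics': [[458.745, 0.0, 318.862], [0.0, 458.745, 238.221], [0.0, 0.0, 1.0]], 'R': [[-0.904, -0.428, 0.006], [-0.244, 0.502, -0.83], [0.352, -0.751, -0.558]], 't': [501.952, 201.365, 895.569]}
top {'intrinsics': [[462.411, 0.0, 320.16], [0.0, 462.411, 238.374], [0.0, 0.0, 1.0]], 'R': [[-0.078, -0.997, 0.001], [-0.977, 0.076, -0.199], [0.199, -0.016, -0.98]], 't': [17.096, 577.025, 895.585]}
wrist {'intrinsics': [[340.416, 0.0, 319.569], [0.0, 340.416, 238.311], [0.0, 0.0, 1.0]], 'T_tool_cam': [[1.0, -0.001, -0.001, -0.487], [0.002, 0.945, 0.326, -83.154], [0.0, -0.326, 0.945, -143.119], [0.0, 0.0, 0.0, 1.0]]}
```

View pics/top0.png

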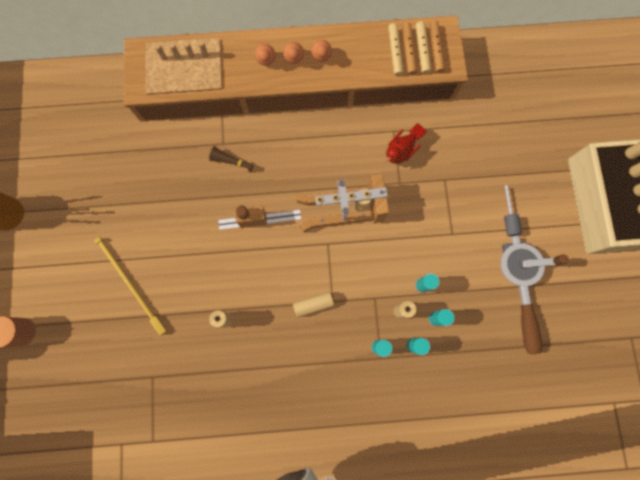

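View pics/side0.png

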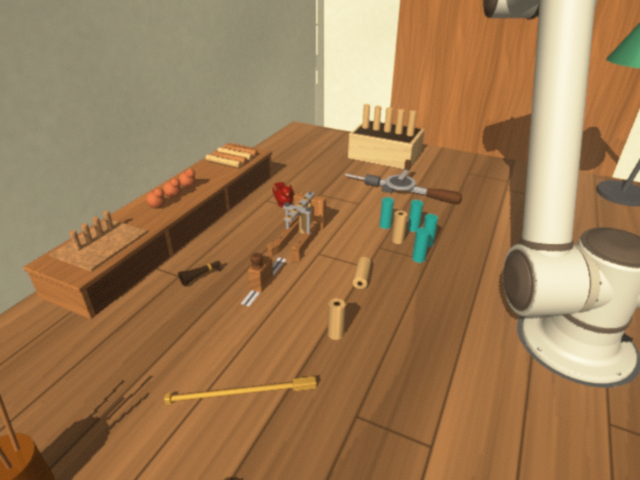

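Top view: the jig is at about (345,200) with its mouth facing left, and the stop is at (248,215). The pale pipes stand at (218,319) and (407,310), and the fallen one is at (313,305). The four turquoise cylinders at (428,283), (442,318), (419,346) and (383,348) are look-alikes and stay put. Next I'll enlarge and measure.

```bash
cat > h.py <<'E'
import numpy as np, cv2
from bench import arm
from scipy.spatial.transform import Rotation as Ro
def cam(d,st=None):
    K=np.array(d["intrinsics"])
    if "R" in d: R=np.array(d["R"]);t=np.array(d["t"]); return K,R,t
    T=np.array(d["T_tool_cam"]); W=np.eye(4); W[:3,:3]=Ro.from_quat(st["ee_rot"]).as_matrix(); W[:3,3]=st["position"]
    C=np.linalg.inv(W@T); return K,C[:3,:3],C[:3,3]
def ray(c,uv,z):
    K,R,t=c; uv=np.atleast_2d(uv).astype(float)
    d=np.c_[uv,np.ones(len(uv))]@np.linalg.inv(K).T@R
    o=-R.T@t
    return o+d*((z-o[2])/d[:,2])[:,None]
def cloud(c,depth):
    K,R,t=c; v,u=np.indices(depth.shape)
    p=np.stack([u,v,np.ones_like(u)],-1)@np.linalg.inv(K).T*depth[...,None]
    return (p-t)@R
def proj(c,X):
    K,R,t=c; q=(np.atleast_2d(X)@R.T+t)@K.T; return q[:,:2]/q[:,2:]
def crop(img,x,y,w,h,s,name): cv2.imwrite(name,cv2.resize(img[y:y+h,x:x+w,::-1],None,fx=s,fy=s,interpolation=cv2.INTER_CUBIC))
E
python3 - <<'E'
from h import *
d=dict(np.load("pics/top0.npz")); c=cam(d)
crop(d["img"],200,160,200,130,4,"pics/t_jig.png"); crop(d["img"],200,260,260,110,3,"pics/t_pipes.png")
P=cloud(c,d["depth"])
hsv=cv2.cvtColor(d["img"],cv2.COLOR_RGB2HSV)
def rep(n,x0,y0,x1,y1,zmin,zmax=200):
    Q=P[y0:y1,x0:x1].reshape(-1,3); m=(Q[:,2]>zmin)&(Q[:,2]<zmax)&(d["depth"][y0:y1,x0:x1].ravel()>0); Q=Q[m]
    print(n,len(Q),Q.min(0).round(1),Q.max(0).round(1),np.median(Q,0).round(1)); return Q
rep("a",200,300,240,335,74); rep("b",392,295,420,325,74)
q=rep("d",285,285,340,325,12)
m,V=np.linalg.eigh(np.cov(q[:,:2].T)); print("axis",V[:,1],np.degrees(np.arctan2(V[1,1],V[0,1])),m)
rep("wall",365,170,395,225,70); rep("jig",295,170,395,240,8); rep("stop",225,195,275,235,50);rep("knob",225,195,275,235,80)
print("floor",np.median(P[250:270,100:600,2]))
E
```

```text
a 217 [414.4 168.2  74.1] [443.9 198.9  84.6] [429.2 183.2  80. ]
b 213 [ 403.  -202.2   74.4] [ 434.1 -171.    84.8] [ 418.5 -186.8   80.1]
d 584 [422.  -44.5  14.4] [468.7  38.6  34.8] [445.   -3.1  29.5]
axis [-0.22461746  0.97444702] 102.98038434697445 [ 81.08458384 531.6978144 ]
wall 635 [ 612.1 -170.3   70.1] [ 697.5 -124.2  101.3] [ 650.5 -152.7   86.6]
jig 2594 [ 603.1 -170.3    8.1] [697.5  15.5 101.3] [ 643.1 -100.6   72.8]
stop 447 [623.8  85.   50.1] [656.3 145.4  92.4] [637.  115.7  59.7]
knob 127 [627.  115.7  80.9] [652.7 140.2  92.4] [639.3 126.8  87.8]
floor 0.35727956283611817
```

View pics/t_jig.png

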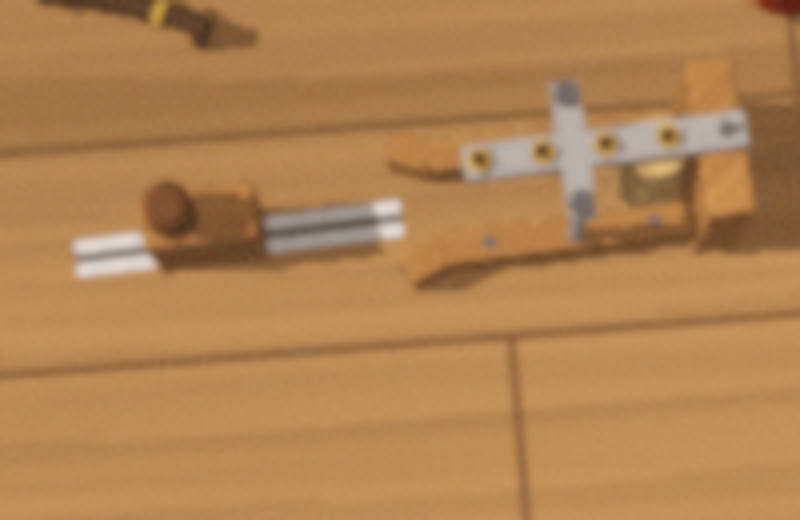

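View pics/t_pipes.png

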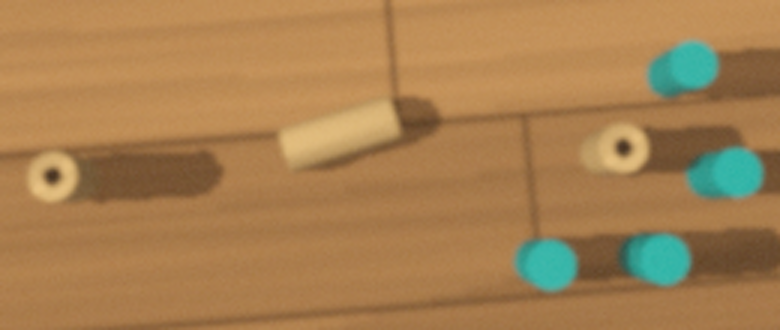

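Run:
```python
from h import *
d=dict(np.load("pics/top0.npz")); c=cam(d)
uv=np.array([[480,159],[543,151],[606,143],[668,135]])/4+[199.6,159.6]
b=ray(c,uv,96); print(b.round(1))
ys=np.array([112,80,48,16.]); A=np.polyfit(ys,b[:,:2],1); print("dir",A[0],"origin",A[1],"ang",np.degrees(np.arctan2(-A[0,0],A[0,1])))
P=cloud(c,d["depth"])
Q=P[170:225,365:400].reshape(-1,3); Q=Q[(Q[:,2]>80)&(Q[:,2]<89)]; print(cv2.minAreaRect(Q[:,:2].astype(np.float32)))
Q=P[195:235,225:275].reshape(-1,3); Q=Q[(Q[:,2]>55)&(Q[:,2]<63)]; print("stop",cv2.minAreaRect(Q[:,:2].astype(np.float32)))
# pipe c top
print("c",ray(c,np.array([[655,170]])/4+[199.6,159.6],80))
Q=P[285:325,285:340].reshape(-1,3); Q=Q[(Q[:,2]>14)]; print("d",cv2.minAreaRect(Q[:,:2].astype(np.float32)), cv2.minAreaRect(Q[Q[:,2]>28][:,:2].astype(np.float32)))
s=dict(np.load("pics/side0.npz")); cs=cam(s); S=cloud(cs,s["depth"])
def rep(n,x0,y0,x1,y1,zmin,zmax=200):
    Q=S[y0:y1,x0:x1].reshape(-1,3); m=(Q[:,2]>zmin)&(Q[:,2]<zmax); Q=Q[m]
    print(n,len(Q),Q.min(0).round(1),Q.max(0).round(1),np.median(Q,0).round(1))
rep("a",325,290,350,320,76); rep("b",390,205,410,225,76);rep("d",350,250,375,292,14)
rep("knob",240,245,275,275,80)
```

```text
[[ 648.9  -32.5   96. ]
 [ 650.6  -64.4   96. ]
 [ 652.3  -96.5   96. ]
 [ 654.1 -128.    96. ]]
dir [-0.05361099  0.99610943] origin [ 654.93068116 -144.09363898] ang 3.080708503188032
((654.3861083984375, -146.42689514160156), (84.9220199584961, 44.494606018066406), 3.2334933280944824)
stop ((640.5943603515625, 115.44515991210938), (30.395122528076172, 59.824066162109375), 2.2096149921417236)
c [[ 640.80834653 -121.63469501   80.        ]]
d ((424.5769348144531, -8.287189483642578), (74.86563110351562, 79.83015441894531), 13.602518081665039) ((440.1462707519531, -9.383651733398438), (74.72782135009766, 75.56285095214844), 48.78670120239258)
a 176 [416.5 171.2  76.4] [447.1 203.3  83.2] [430.7 189.5  80.6]
b 84 [ 405.  -198.8   76.3] [ 435.3 -166.6   83.1] [ 419.7 -180.4   80.7]
d 377 [424.  -40.5  14. ] [471.6  43.2  35.9] [444.6  11.8  29.6]
knob 92 [629.2 121.6  80.9] [653.6 143.5  92.6] [639.5 135.5  88.1]
```

The crop confirms it: the two pale cylinders with dark bores, at top-view (218,319) and (407,310), are pipe_a and pipe_b. The fallen pale one is pipe_d, and the turquoise ones stay untouched. I'll carry a and b to the jig first, which clears room for uprighting d.

```bash
python3 -m jog '[{"dx":15,"dy":36},{"dx":15,"dy":36},{"dx":15,"dy":36},{"dx":15,"dy":36},{"dx":15,"dy":36}]'
python3 -m jog '[{"dx":15,"dy":36},{"dx":15,"dy":36},{"dx":15,"dy":36},{"dx":15,"dy":36},{"dx":15,"dy":36}]'
python3 -m jog '[{"rz":-0.115,"dz":3},{"rz":-0.115,"dz":3},{"rz":-0.115,"dz":3},{"rz":-0.115,"dz":3},{"rz":-0.115,"dz":3}]'
python3 -m jog '[{"rz":-0.115},{"rz":-0.115},{"rz":-0.115},{"rz":-0.115},{"rz":-0.115}]'
python3 -m jog '[{"rz":-0.115},{"rz":-0.112}]'
cat >> h.py <<'E'
OJ=np.array([655.,-144,0]); AJ=np.radians(3.08)
RJ=Ro.from_euler('z',AJ).as_matrix()
def jw(x,y,z=0): return OJ+RJ@np.array([x,y,z])
def wj(p): return RJ.T@(np.asarray(p)-OJ)
def down(yaw):  # tool x yaw (rad)
    cx=np.array([np.cos(yaw),np.sin(yaw),0]); z=np.array([0,0,-1.]); return np.c_[cx,np.cross(z,cx),z]
def go(p,yaw=None,R=None):
    s=arm.read_state(); R0=Ro.from_quat(s["ee_rot"]).as_matrix()
    if R is None: R=down(np.pi+AJ if yaw is None else yaw)
    print("t",round(s["clock"],2),"pos",s["position"].round(1),"w",round(s["gripper_width"],1),"F",s["contact_force"].round(1))
    print("shift tool",(R0.T@(np.asarray(p)-s["position"])).round(1),"rot",Ro.from_matrix(R0.T@R).as_rotvec().round(4),"j",s["joints"].round(2))
E
python3 -c "
from h import *
go([430,185,130])"
```

```text
t 0.15 pos [ 153.8 -605.3  230.5] w 85.9 F [-0.2  0.6  0.4]
shift tool [697.9 462.2 101.6] rot [ 1.0000e-03 -1.5000e-03 -1.3759e+00] j [-1.06  0.39  0.01 -0.   -1.19 -0.26]$[0]: bad value
$[0]: bad value
$[0]: bad value
$[0]: bad value
$[0]: bad value
```

```bash
python3 -m jog '[{"hand":85,"dx":15,"dy":36,"dz":0,"rx":0,"ry":0,"rz":0}]'; python3 -m jog --help | head -20;  python3 -m jog '[{"hand":85,"dx":15,"dy":36}]'
```

```text
clock: 0.23
position: [181.9, -584.3, 230.2]
ee_rot: [0.616, 0.787, -0.0, -0.001]
contact_force: [1.6, -0.4, 0.8]
gripper_width: 85.2invalid input: not JSON, or not a number
$[0]: bad value
```

```bash
python3 -m jog '[{"hand":85,"dx":15,"dy":36,"dz":0,"rx":0,"ry":0,"rz":0},{"hand":85,"dx":15,"dy":36,"dz":0,"rx":0,"ry":0,"rz":0},{"hand":85,"dx":15,"dy":36,"dz":0,"rx":0,"ry":0,"rz":0},{"hand":85,"dx":15,"dy":36,"dz":0,"rx":0,"ry":0,"rz":0},{"hand":85,"dx":15,"dy":36,"dz":0,"rx":0,"ry":0,"rz":0}]'
python3 -m jog '[{"hand":85,"dx":15,"dy":36,"dz":0,"rx":0,"ry":0,"rz":0},{"hand":85,"dx":15,"dy":36,"dz":0,"rx":0,"ry":0,"rz":0},{"hand":85,"dx":15,"dy":36,"dz":0,"rx":0,"ry":0,"rz":0},{"hand":85,"dx":15,"dy":36,"dz":0,"rx":0,"ry":0,"rz":0},{"hand":85,"dx":15,"dy":36,"dz":0,"rx":0,"ry":0,"rz":0}]'
python3 -m jog '[{"hand":85,"dx":0,"dy":0,"dz":3,"rx":0,"ry":0,"rz":-0.115},{"hand":85,"dx":0,"dy":0,"dz":3,"rx":0,"ry":0,"rz":-0.115},{"hand":85,"dx":0,"dy":0,"dz":3,"rx":0,"ry":0,"rz":-0.115},{"hand":85,"dx":0,"dy":0,"dz":3,"rx":0,"ry":0,"rz":-0.115},{"hand":85,"dx":0,"dy":0,"dz":3,"rx":0,"ry":0,"rz":-0.115}]'
python3 -m jog '[{"hand":85,"dx":0,"dy":0,"dz":3,"rx":0,"ry":0,"rz":-0.115},{"hand":85,"dx":0,"dy":0,"dz":3,"rx":0,"ry":0,"rz":-0.115},{"hand":85,"dx":0,"dy":0,"dz":3,"rx":0,"ry":0,"rz":-0.115},{"hand":85,"dx":0,"dy":0,"dz":3,"rx":0,"ry":0,"rz":-0.115},{"hand":85,"dx":0,"dy":0,"dz":3,"rx":0,"ry":0,"rz":-0.115}]'
python3 -m jog '[{"hand":85,"dx":0,"dy":0,"dz":0,"rx":0,"ry":0,"rz":-0.115},{"hand":85,"dx":0,"dy":0,"dz":0,"rx":0,"ry":0,"rz":-0.111}]'
python3 -c "
from h import *
go([430,185,130])"
```

```text
clock: 0.65
position: [342.1, -463.8, 231.1]
ee_rot: [0.614, 0.789, 0.0, -0.0]
contact_force: [1.1, -0.5, 0.4]
gripper_width: 85.4
clock: 1.07
position: [498.2, -346.7, 231.1]
ee_rot: [0.614, 0.789, -0.0, -0.0]
contact_force: [-0.1, -0.7, -0.5]
gripper_width: 85.0
clock: 1.48
position: [497.1, -347.9, 215.7]
ee_rot: [0.362, 0.932, 0.0, -0.0]
contact_force: [-0.3, -0.3, 0.2]
gripper_width: 85.2
clock: 1.9
position: [496.9, -348.1, 200.8]
ee_rot: [0.083, 0.997, 0.0, -0.0]
contact_force: [0.4, -0.2, -0.5]
gripper_width: 85.1
clock: 2.07
position: [496.8, -348.1, 200.6]
ee_rot: [-0.03, 1.0, 0.0, -0.001]
contact_force: [0.5, 0.4, 0.8]
gripper_width: 84.8
t 2.07 pos [ 496.8 -348.1  200.6] w 84.8 F [0.5 0.4 0.8]
shift tool [ 34.9 536.1  71.1] rot [ 0.0008 -0.0012  0.0057] j [-0.34  0.38 -0.08 -0.   -1.11  0.4 ]
```

```bash
python3 -c "
from h import *
go([419.5,-186,140])"
python3 -m jog '[{"hand":85,"dx":14,"dy":34,"dz":12,"rx":0,"ry":0,"rz":0},{"hand":85,"dx":14,"dy":34,"dz":12,"rx":0,"ry":0,"rz":0},{"hand":85,"dx":14,"dy":34,"dz":12,"rx":0,"ry":0,"rz":0},{"hand":85,"dx":14,"dy":34,"dz":12,"rx":0,"ry":0,"rz":0},{"hand":85,"dx":14,"dy":30,"dz":12,"rx":0,"ry":0,"rz":0}]'
python3 - <<'E'
from h import *
go([419.5,-186,130])
s=arm.read_state(); d=arm.get_image("wrist"); c=cam(d,s)
cv2.imwrite("pics/w1.png",d["img"][:,:,::-1])
print("proj b top,base",proj(c,[[419.5,-186,80],[419.5,-186,0]]))
P=cloud(c,d["depth"]); m=(P[...,2]>76)&(P[...,2]<84)&(np.hypot(P[...,0]-419,P[...,1]+186)<25); q=P[m]; print(len(q),q.min(0),q.max(0))
q=P[(P[...,2]>70)&(P[...,2]<84)&(d["depth"]>0)]; 
m=((P[...,2]>70)&(P[...,2]<84)).astype(np.uint8); n,l,st,_=cv2.connectedComponentsWithStats(m)
for i in range(1,n):
    if st[i,4]>150: k=P[l==i]; print(st[i],k.min(0).round(1),k.max(0).round(1))
E
```

```text
t 2.07 pos [ 496.8 -348.1  200.6] w 84.8 F [0.5 0.4 0.8]
shift tool [ 67.4 166.4  60.8] rot [ 0.0008 -0.0012  0.0057] j [-0.34  0.38 -0.08 -0.   -1.11  0.4 ]
clock: 2.48
position: [416.9, -184.9, 140.6]
ee_rot: [-0.027, 1.0, 0.0, -0.0]
contact_force: [0.9, 0.7, -0.4]
gripper_width: 85.1
t 2.48 pos [ 416.9 -184.9  140.6] w 85.1 F [ 0.9  0.7 -0.4]
shift tool [-2.5 -1.3 10.6] rot [ 0.0003 -0.0003 -0.0001] j [-0.06  0.19 -0.52 -0.   -0.86  0.11]
proj b top,base [[317.36821977 257.31085078]
 [317.93410581 222.42522451]]
1783 [ 405.44307788 -200.65732413   76.00708264] [ 437.10115826 -169.16758616   82.73684938]
[ 331  116   54   57 2408] [ 384.2 -272.9   70. ] [ 415.3 -241.6   83. ]
[ 207  145   57   54 2363] [ 455.9 -253.1   70.1] [ 487.5 -222.    82.6]
[ 402  210   54   52 2087] [ 333.3 -219.1   70. ] [ 364.7 -187.    82.6]
[ 290  231   50   51 1905] [ 405.4 -200.7   70. ] [ 437.1 -169.2   82.7]
[  0 261  36  41 775] [ 614.1 -169.2   70. ] [ 633.8 -145.2   84. ]
[  0 306   9  30 172] [ 639.1 -132.8   70. ] [ 646.4 -110.8   77.7]
[ 386  309   32   46 1142] [ 344.9 -146.6   70. ] [ 367.1 -114.8   82.6]
[ 24 363  24  20 217] [620.1 -85.3  70. ] [627.8 -77.4  84. ]
```

View pics/w1.png

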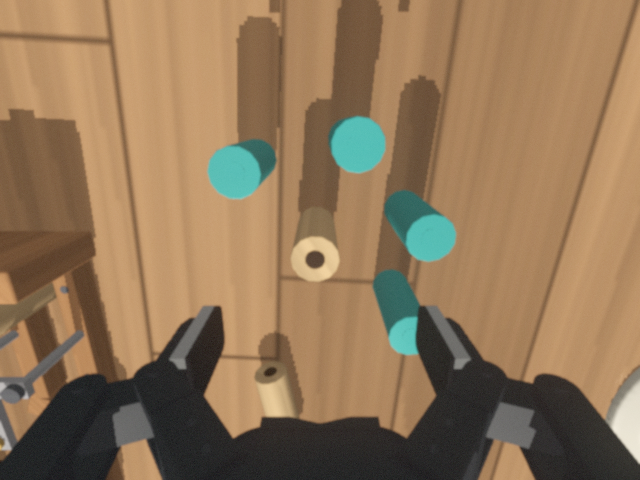

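b stands at wrist pixel (315,257), pale with a dark bore. The turquoise neighbours are at (241,170), (358,145), (430,235) and (405,330). The one at (430,235) is close to the robot-side finger, so I'll pre-close to 60 mm before descending.

```bash
python3 -m jog '[{"hand":60,"dx":-4,"dy":0,"dz":0,"rx":0,"ry":0,"rz":0},{"hand":60,"dx":0,"dy":0,"dz":0,"rx":0,"ry":0,"rz":0},{"hand":60,"dx":0,"dy":0,"dz":0,"rx":0,"ry":0,"rz":0}]'
python3 -c "
from h import *
go([421,-185,37])"
python3 -m jog '[{"hand":60,"dx":0,"dy":0,"dz":25,"rx":0,"ry":0,"rz":0},{"hand":60,"dx":0,"dy":0,"dz":26,"rx":0,"ry":0,"rz":0},{"hand":60,"dx":0,"dy":0,"dz":26,"rx":0,"ry":0,"rz":0},{"hand":60,"dx":0,"dy":0,"dz":26,"rx":0,"ry":0,"rz":0}]'
python3 -m jog '[{"hand":25,"dx":0,"dy":0,"dz":0,"rx":0,"ry":0,"rz":0},{"hand":25,"dx":0,"dy":0,"dz":0,"rx":0,"ry":0,"rz":0},{"hand":25,"dx":0,"dy":0,"dz":0,"rx":0,"ry":0,"rz":0},{"hand":25,"dx":0,"dy":0,"dz":0,"rx":0,"ry":0,"rz":0}]'
python3 -c "
from h import *
go(jw(0,185,80))"
```

```text
clock: 2.78
position: [423.5, -186.5, 141.8]
ee_rot: [-0.027, 1.0, -0.0, 0.001]
contact_force: [-1.3, -0.3, -0.0]
gripper_width: 60.3
t 2.78 pos [ 423.5 -186.5  141.8] w 60.3 F [-1.3 -0.3 -0. ]
shift tool [  2.5   1.6 104.8] rot [-0.0005  0.0016  0.0004] j [-0.06  0.2  -0.51  0.   -0.86  0.12]
clock: 3.12
position: [423.5, -187.1, 37.7]
ee_rot: [-0.026, 1.0, -0.0, 0.001]
contact_force: [1.4, -0.3, -0.6]
gripper_width: 59.9
clock: 3.45
position: [423.7, -186.5, 39.8]
ee_rot: [-0.027, 1.0, -0.0, 0.002]
contact_force: [-0.3, -1.1, -0.5]
gripper_width: 30.4
t 3.45 pos [ 423.7 -186.5   39.8] w 30.4 F [-0.3 -1.1 -0.5]
shift tool [-233.4  215.   -39.5] rot [-0.0006  0.0034 -0.    ] j [-0.06  0.36 -0.62  0.   -0.58  0.12]
```

```bash
python3 -m jog '[{"hand":25,"dx":0,"dy":0,"dz":-25,"rx":0,"ry":0,"rz":0},{"hand":25,"dx":-10,"dy":22,"dz":-25,"rx":0,"ry":0,"rz":0},{"hand":25,"dx":-24,"dy":28,"dz":0,"rx":0,"ry":0,"rz":0},{"hand":25,"dx":-24,"dy":28,"dz":0,"rx":0,"ry":0,"rz":0},{"hand":25,"dx":-24,"dy":28,"dz":0,"rx":0,"ry":0,"rz":0}]'
python3 -m jog '[{"hand":25,"dx":-24,"dy":28,"dz":0,"rx":0,"ry":0,"rz":0},{"hand":25,"dx":-26,"dy":27,"dz":0,"rx":0,"ry":0,"rz":0},{"hand":25,"dx":-30,"dy":20,"dz":0,"rx":0,"ry":0,"rz":0},{"hand":25,"dx":-32,"dy":14,"dz":0,"rx":0,"ry":0,"rz":0},{"hand":25,"dx":-30,"dy":10,"dz":0,"rx":0,"ry":0,"rz":0}]'
python3 - <<'E'
from h import *
go(jw(0,180,42))
for n in ["top","side"]:
    d=arm.get_image(n); np.savez(f"pics/{n}2.npz",**d)
    if n=="top": crop(d["img"],200,160,200,130,4,"pics/t2.png")
    else: crop(d["img"],220,170,200,150,4,"pics/s2.png")
s=arm.read_state(); d=arm.get_image("wrist"); cv2.imwrite("pics/w2.png",d["img"][:,:,::-1]); np.savez("pics/wrist2.npz",pos=s["position"],ee_rot=s["ee_rot"],**d)
E
```

```text
clock: 3.87
position: [500.2, -74.6, 91.1]
ee_rot: [-0.027, 1.0, 0.0, 0.003]
contact_force: [0.7, -0.3, -0.5]
gripper_width: 30.5
clock: 4.28
position: [637.0, 32.9, 90.6]
ee_rot: [-0.028, 1.0, 0.0, 0.002]
contact_force: [0.9, -0.1, -0.4]
gripper_width: 30.8
t 4.28 pos [637.   32.9  90.6] w 30.8 F [ 0.9 -0.1 -0.4]
shift tool [-8.3  2.4 48.6] rot [0.0008 0.0037 0.0023] j [ 0.3   0.53 -0.14  0.   -0.9  -0.25]
```

View pics/t2.png

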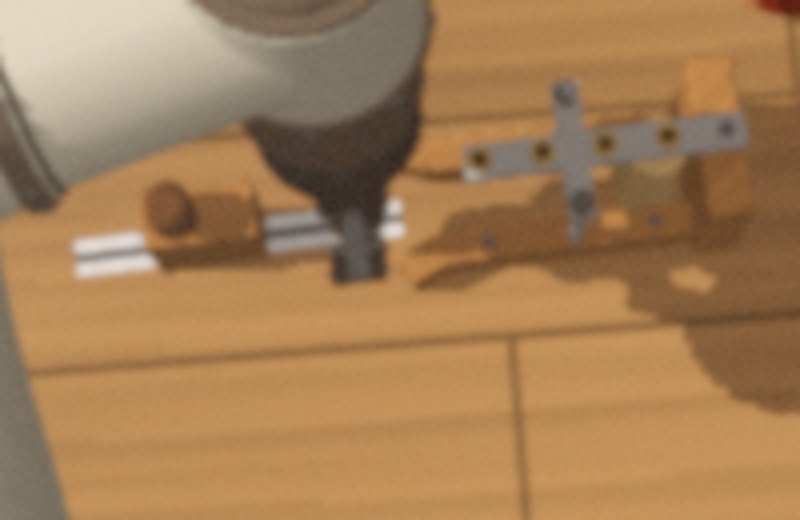

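View pics/w2.png

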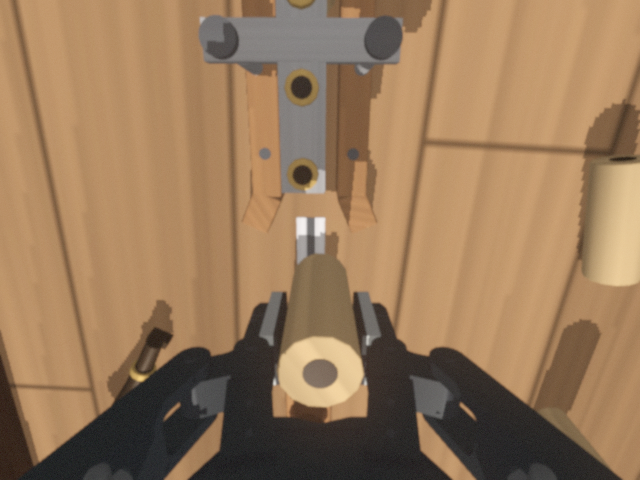

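View pics/s2.png

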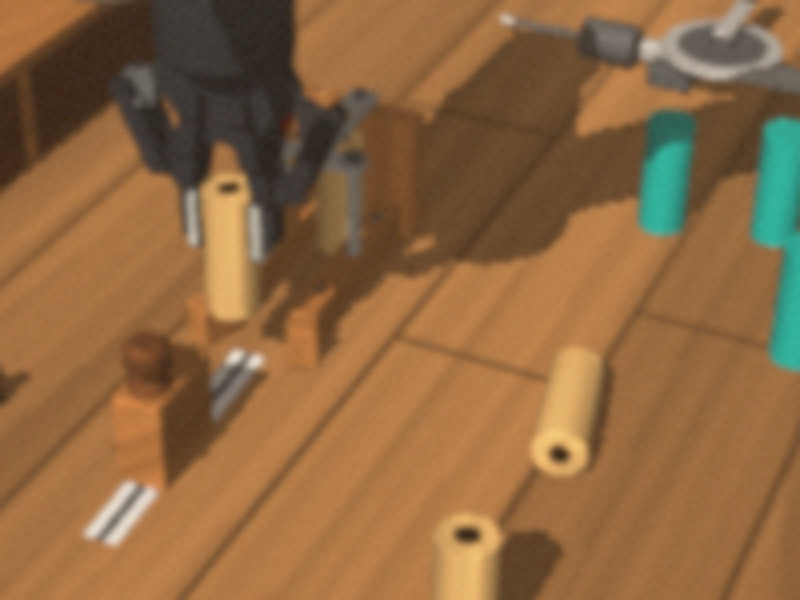

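b is held upright: in the wrist view its top is at (320,375). The jig bushings are at (302,86) and (302,174), with the channel mouth below them. Next I'll refine the channel line from these.

Run:
```python
from h import *
d=dict(np.load("pics/wrist2.npz")); c=cam(d,dict(position=d["pos"],ee_rot=d["ee_rot"]))
for n,uv,z in [("bush",[[302,86.5],[302,174]],96),("mouth tips inner",[[279,200],[343,200]],26),("pads",[[277,368],[365,368]],82),("pipe top l,r",[[280,375],[361,375]],112),("nuts",[[220,38],[383,37]],98)]:
    p=ray(c,uv,z); print(n,p.round(1).tolist(),[wj(q).round(1).tolist() for q in p])
P=cloud(c,d["depth"])
m=(P[...,2]>22)&(P[...,2]<29)&(d["depth"]>0)
for y in (90,100,110,120,130,140,150):
    Q=(P[m]-OJ)@RJ; k=Q[abs(Q[:,1]-y)<2]; x=np.sort(k[:,0]); x=x[abs(x)<60]
    print(y,len(x), x[x<0].min().round(1) if (x<0).any() else None, x[x<0].max().round(1) if (x<0).any() else None, x[x>0].min().round(1) if (x>0).any() else None, x[x>0].max().round(1) if (x>0).any() else None)
k=P[(P[...,2]>108)&(P[...,2]<124)&(abs(P[...,0]-637)<25)]; print("pipe top",len(k),k.min(0),k.max(0),wj((k.min(0)+k.max(0))/2))
```

```text
bush [[652.6, -62.8, 96.0], [651.4, -30.8, 96.0]] [[2.0, 81.2, 96.0], [2.5, 113.2, 96.0]]
mouth tips inner [[668.5, -3.5, 26.0], [629.0, -5.8, 26.0]] [[21.1, 139.5, 26.0], [-18.6, 139.4, 26.0]]
pads [[661.6, 76.2, 82.0], [614.2, 73.3, 82.0]] [[18.5, 219.5, 82.0], [-29.1, 219.2, 82.0]]
pipe top l,r [[656.9, 54.5, 112.0], [621.6, 52.3, 112.0]] [[12.5, 198.1, 112.0], [-22.8, 197.9, 112.0]]
nuts [[681.7, -76.6, 98.0], [625.0, -80.0, 98.0]] [[30.3, 65.8, 98.0], [-26.6, 65.5, 98.0]]
90 435 -32.4 -14.6 19.6 37.1
100 461 -32.3 -14.7 19.6 37.2
110 421 -32.3 -14.5 19.8 37.5
120 405 -32.0 -14.5 19.7 37.6
130 393 -32.4 -14.6 19.9 37.5
140 409 -34.8 -15.5 20.6 40.8
150 390 -39.8 -18.8 24.0 44.8
pipe top 2703 [612.04081119  18.49601854 108.00819098] [661.99974582  34.09433731 123.99055864] [ -8.80374627 171.01523926 115.99937481]
```

```bash
python3 -m jog '[{"hand":25,"dx":-5,"dy":4,"dz":16,"rx":0,"ry":0,"rz":0},{"hand":25,"dx":-4.7,"dy":3,"dz":16,"rx":0,"ry":0,"rz":0},{"hand":25,"dx":0,"dy":0,"dz":14,"rx":0,"ry":0,"rz":0},{"hand":25,"dx":0,"dy":0,"dz":0,"rx":0,"ry":0,"rz":0}]'
python3 - <<'E'
from h import *
s=arm.read_state(); d=arm.get_image("wrist"); cv2.imwrite("pics/w3.png",d["img"][:,:,::-1]); np.savez("pics/wrist3.npz",pos=s["position"],ee_rot=s["ee_rot"],**d)
go(jw(0,180,42)); c=cam(d,s); print(wj(s["position"]))
P=cloud(c,d["depth"]);Q=(P-OJ)@RJ
m=(P[...,2]>22)&(P[...,2]<29)&(d["depth"]>0)
for y in (80,100,120,130):
    k=Q[m]; k=k[(abs(k[:,1]-y)<2)&(abs(k[:,0])<60)]; x=k[:,0]; print(y,len(x), x[x<0].max().round(1), x[x>0].min().round(1))
e=s["position"][2]
k=Q[(P[...,2]>80)&(P[...,2]<92)&(abs(Q[...,0])<24)&(abs(Q[...,1]-190)<25)]; print(len(k),k.min(0),k.max(0))
E
```

```text
clock: 4.77
position: [641.3, 37.3, 40.3]
ee_rot: [-0.026, 1.0, -0.0, -0.003]
contact_force: [-1.2, 0.3, -1.3]
gripper_width: 30.7
t 4.82 pos [642.3  37.4  41.9] w 30.9 F [-0.8 -0.1  0.5]
shift tool [-2.9 -1.8 -0.1] rot [-0.0004 -0.0031 -0.0006] j [ 0.31  0.6  -0.16 -0.   -0.82 -0.26]
[ -3.93556013 181.80785107  40.34044668]
80 848 -14.6 21.3
100 729 -14.5 21.5
120 651 -14.4 21.7
130 599 -14.5 21.6
6151 [-23.96097669 166.86666803  80.00197393] [ 23.98696957 200.36515897  91.99757728]
```

View pics/w3.png

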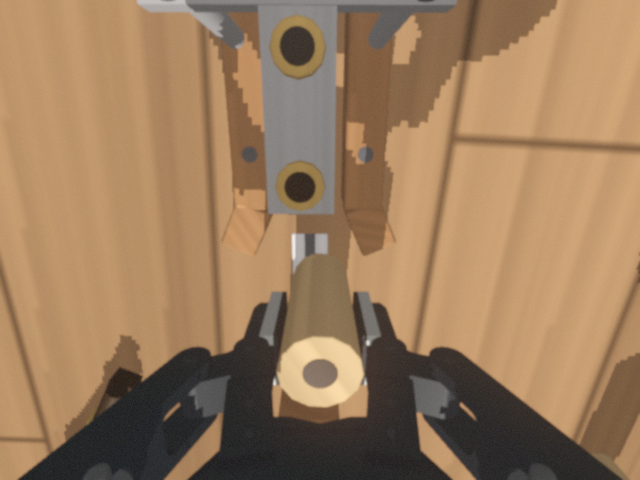

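```bash
cat >> h.py <<'E'
def tool_pts(d,uv,zt):
    T=np.array(d["T_tool_cam"]);K=np.array(d["intrinsics"]); uv=np.atleast_2d(uv).astype(float)
    r=np.c_[uv,np.ones(len(uv))]@np.linalg.inv(K).T@T[:3,:3].T; o=T[:3,3]
    return o+r*((zt-o[2])/r[:,2])[:,None]
E
python3 - <<'E'
from h import *
d=dict(np.load("pics/wrist3.npz"));zt=41.5
print("bush",tool_pts(d,[[297.5,46.5],[300,186]],zt-96).round(2))
print("pillar holes/bolts rail",tool_pts(d,[[250,154.5],[365.5,154.5]],zt-26).round(2))
print("pipe top edges",tool_pts(d,[[280,368],[361,368]],zt-84).round(2))
T=d["T_tool_cam"];K=d["intrinsics"];v,u=np.indices(d["depth"].shape)
Q=(np.stack([u,v,np.ones_like(u)],-1)@np.linalg.inv(K).T*d["depth"][...,None])@T[:3,:3].T+T[:3,3]
m=(d["depth"]>0)&(abs(Q[...,2]-(zt-26))<3)
for y in range(-110,-40,10):
    k=Q[m];k=k[(abs(k[:,1]-y)<2)&(abs(k[:,0]+6)<60)];x=k[:,0];l=x[x<-6];r=x[x>-6]
    if len(l) and len(r): print(y,l.min().round(1),l.max().round(1),r.min().round(1),r.max().round(1),"ctr",((l.min()+r.max())/2).round(1),((l.max()+r.min())/2).round(1))
m=(d["depth"]>0)&(abs(Q[...,2]-(zt-84))<2)&(abs(Q[...,1])<20)&(abs(Q[...,0])<18); k=Q[m]; print("pipetop",len(k),k.min(0),k.max(0))
m=(d["depth"]>0)&(Q[...,2]>zt-80)&(Q[...,2]<zt-30)&(abs(Q[...,1]+17)<8)&(abs(Q[...,0])<19); k=Q[m]; print("pipefront",len(k),k.min(0),k.max(0))
E
```

```text
bush [[  -6.01 -100.62  -54.5 ]
 [  -6.09  -68.3   -54.5 ]]
pillar holes/bolts rail [[-32.6  -70.06  15.5 ]
 [ 19.87 -69.98  15.5 ]]
pipe top edges [[-15.32  -0.38 -42.5 ]
 [ 13.82  -0.35 -42.5 ]]
-110 -41.6 -25.4 10.4 28.6 ctr -6.5 -7.5
-100 -41.5 -25.4 10.5 28.6 ctr -6.4 -7.5
-90 -41.7 -25.6 10.4 28.4 ctr -6.7 -7.6
-80 -41.5 -25.7 10.4 28.6 ctr -6.4 -7.7
-70 -41.5 -25.5 10.5 28.6 ctr -6.5 -7.5
-60 -41.8 -25.6 10.3 28.3 ctr -6.7 -7.7
-50 -41.5 -25.5 10.5 28.1 ctr -6.7 -7.5
pipetop 5059 [-17.99318457 -14.17585317 -44.46823929] [ 17.95937662  18.54739678 -40.50095209]
pipefront 3898 [-18.99599071 -14.62715082 -38.48765996] [18.99930008 -9.01282763 11.476107  ]
```

```bash
sed -i 's/OJ=np.array(\[655.,-144,0\])/OJ=np.array([657.,-143,0])/' h.py
python3 -m jog '[{"hand":25,"dx":-2.8,"dy":0,"dz":1,"rx":0,"ry":0,"rz":0},{"hand":25,"dx":-2.7,"dy":-4,"dz":1,"rx":0,"ry":0,"rz":0},{"hand":25,"dx":0,"dy":-10,"dz":0,"rx":0,"ry":0,"rz":0},{"hand":25,"dx":0,"dy":-10,"dz":0,"rx":0,"ry":0,"rz":0},{"hand":25,"dx":0,"dy":0,"dz":0,"rx":0,"ry":0,"rz":0}]'
python3 - <<'E'
from h import *
s=arm.read_state(); d=arm.get_image("wrist"); cv2.imwrite("pics/w4.png",d["img"][:,:,::-1]); np.savez("pics/wrist4.npz",pos=s["position"],ee_rot=s["ee_rot"],**d)
go(jw(0,130,40)); print(wj(s["position"]))
E
```

```text
clock: 5.23
position: [651.0, 12.2, 40.9]
ee_rot: [-0.026, 1.0, -0.0, 0.0]
contact_force: [-1.0, -0.6, -0.3]
gripper_width: 31.2
t 5.28 pos [650.9  13.   40.7] w 30.9 F [-0.2 -0.  -1. ]
shift tool [  2.3 -26.1   0.7] rot [ 0.0001  0.0003 -0.0019] j [ 0.27  0.61 -0.14 -0.   -0.82 -0.22]
[  2.32091498 155.34491036  40.86756795]
```

View pics/w4.png

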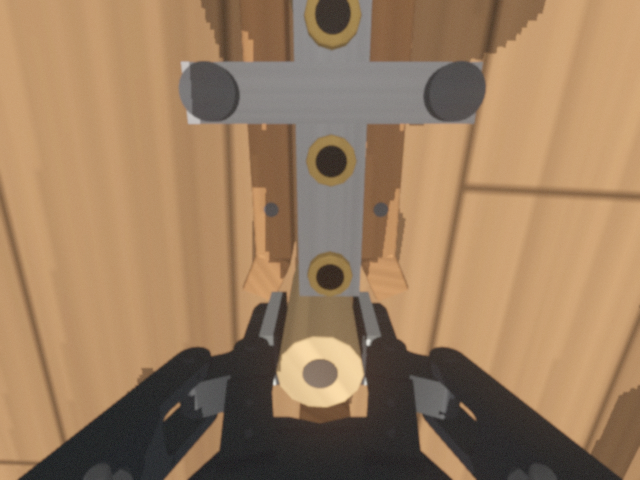

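```bash
cat >> h.py <<'E'
def chan(d,zt,uvb):
    print("bush",tool_pts(d,uvb,zt-96).round(2).tolist())
    T=d["T_tool_cam"];K=d["intrinsics"];v,u=np.indices(d["depth"].shape)
    Q=(np.stack([u,v,np.ones_like(u)],-1)@np.linalg.inv(K).T*d["depth"][...,None])@np.array(T)[:3,:3].T+np.array(T)[:3,3]
    m=(d["depth"]>0)&(abs(Q[...,2]-(zt-26))<3)
    for y in range(-100,-20,20):
        k=Q[m];k=k[(abs(k[:,1]-y)<2)&(abs(k[:,0])<50)];x=k[:,0]
        if len(x): print(y,x.min().round(1),x.max().round(1),"ctr",((x.min()+x.max())/2).round(2))
E
python3 - <<'E'
from h import *
d=dict(np.load("pics/wrist4.npz")); chan(d,40.5,[[331,161],[330,274]])
print("pipe top edges",tool_pts(d,[[280,366],[361,366]],40.5-82.5).round(2))
E
```

```text
bush [[1.92, -74.81, -55.5], [1.93, -43.51, -55.5]]
-80 -33.0 36.8 ctr 1.86
-60 -32.8 36.7 ctr 1.96
-40 -33.1 36.4 ctr 1.68
pipe top edges [[-15.36  -0.85 -42.  ]
 [ 13.86  -0.81 -42.  ]]
```

```bash
python3 -m jog '[{"hand":25,"dx":2.5,"dy":0,"dz":0,"rx":0,"ry":0,"rz":0},{"hand":25,"dx":0,"dy":-6,"dz":0,"rx":0,"ry":0,"rz":0},{"hand":25,"dx":0,"dy":-6,"dz":0,"rx":0,"ry":0,"rz":0},{"hand":25,"dx":0,"dy":-6,"dz":0,"rx":0,"ry":0,"rz":0}]'
python3 -m jog '[{"hand":25,"dx":0,"dy":-6,"dz":0,"rx":0,"ry":0,"rz":0},{"hand":25,"dx":0,"dy":0,"dz":0,"rx":0,"ry":0,"rz":0}]'
python3 - <<'E'
from h import *
s=arm.read_state(); d=arm.get_image("wrist"); cv2.imwrite("pics/w5.png",d["img"][:,:,::-1]); np.savez("pics/wrist5.npz",pos=s["position"],ee_rot=s["ee_rot"],**d)
go(jw(0,100,40)); print(wj(s["position"]))
E
```

```text
clock: 5.62
position: [649.4, -4.0, 40.4]
ee_rot: [-0.027, 1.0, -0.0, -0.0]
contact_force: [-0.1, -0.2, -0.4]
gripper_width: 30.7
clock: 5.78
position: [649.7, -10.8, 40.2]
ee_rot: [-0.026, 1.0, -0.0, -0.0]
contact_force: [-0.8, 0.8, -0.3]
gripper_width: 31.4
t 5.83 pos [649.7 -10.4  40.2] w 30.5 F [ 0.1  0.4 -0.2]
shift tool [ -0.2 -32.8   0.2] rot [-0.     -0.0001 -0.0008] j [ 0.23  0.6  -0.14 -0.   -0.82 -0.18]
[ -0.18339045 132.35356693  40.24480926]
```

View pics/w5.png

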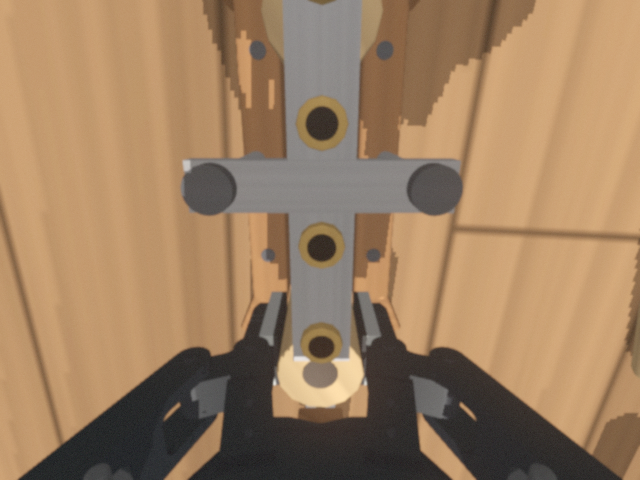

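```bash
python3 -m jog '[{"hand":25,"dx":0,"dy":-7,"dz":0,"rx":0,"ry":0,"rz":0},{"hand":25,"dx":0,"dy":-7,"dz":0,"rx":0,"ry":0,"rz":0},{"hand":25,"dx":0,"dy":-7,"dz":0,"rx":0,"ry":0,"rz":0}]'
python3 -m jog '[{"hand":25,"dx":0,"dy":-6,"dz":0,"rx":0,"ry":0,"rz":0},{"hand":25,"dx":0,"dy":-6,"dz":0,"rx":0,"ry":0,"rz":0},{"hand":25,"dx":0,"dy":0,"dz":0,"rx":0,"ry":0,"rz":0}]'
python3 - <<'E'
from h import *
d=arm.get_image("wrist"); cv2.imwrite("pics/w6.png",d["img"][:,:,::-1])
d=arm.get_image("side"); crop(d["img"],220,170,200,150,4,"pics/s6.png")
go(jw(0,100,38.5));
E
```

```text
clock: 6.08
position: [650.9, -31.0, 40.3]
ee_rot: [-0.027, 1.0, -0.0, -0.0]
contact_force: [0.1, -0.6, -0.8]
gripper_width: 30.7
clock: 6.33
position: [651.4, -43.9, 40.2]
ee_rot: [-0.026, 1.0, -0.0, -0.0]
contact_force: [-0.5, 0.4, -0.6]
gripper_width: 31.0
t 6.43 pos [651.5 -42.9  40.3] w 30.6 F [-0.5  0.5 -1.4]
shift tool [-0.1 -0.2  1.8] rot [ 0.     -0.     -0.0004] j [ 0.18  0.61 -0.14 -0.   -0.83 -0.13]
```

View pics/w6.png

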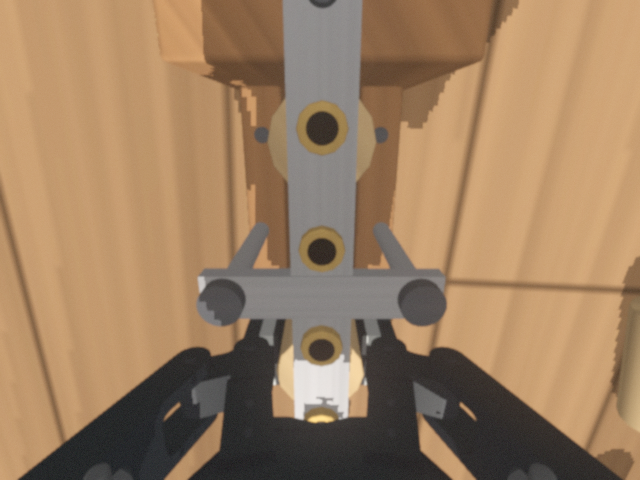

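View pics/s6.png

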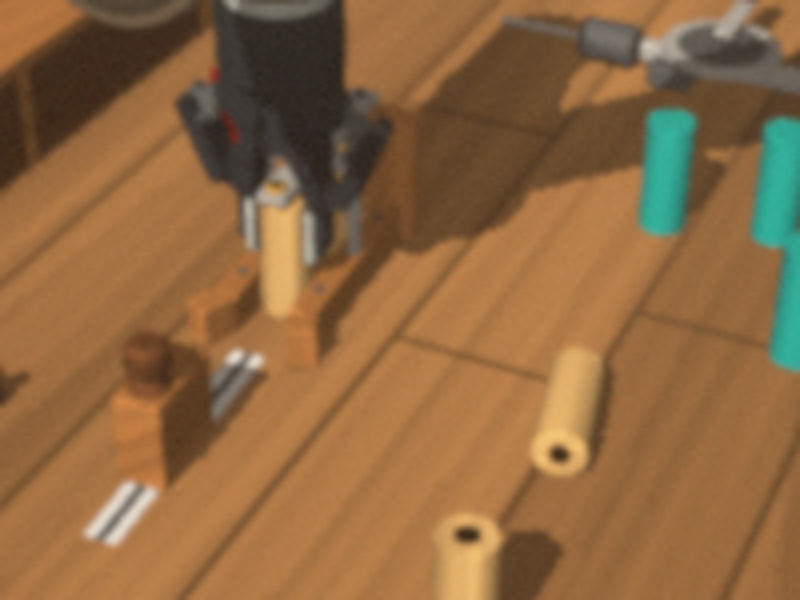

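```bash
python3 -m jog '[{"hand":25,"dx":0,"dy":0,"dz":1.5,"rx":0,"ry":0,"rz":0},{"hand":50,"dx":0,"dy":0,"dz":0,"rx":0,"ry":0,"rz":0},{"hand":50,"dx":0,"dy":0,"dz":0,"rx":0,"ry":0,"rz":0},{"hand":50,"dx":0,"dy":0,"dz":0,"rx":0,"ry":0,"rz":0}]'
python3 -m jog '[{"hand":50,"dx":0,"dy":15,"dz":0,"rx":0,"ry":0,"rz":0},{"hand":50,"dx":0,"dy":25,"dz":0,"rx":0,"ry":0,"rz":0},{"hand":50,"dx":0,"dy":25,"dz":-20,"rx":0,"ry":0,"rz":0},{"hand":50,"dx":0,"dy":20,"dz":-35,"rx":0,"ry":0,"rz":0},{"hand":50,"dx":10,"dy":20,"dz":-30,"rx":0,"ry":0,"rz":0}]'
python3 -c "
from h import *
go([431,185,135])"
```

```text
clock: 6.77
position: [651.6, -42.2, 38.9]
ee_rot: [-0.027, 1.0, -0.0, 0.0]
contact_force: [-0.3, -1.3, 0.8]
gripper_width: 50.2
clock: 7.18
position: [636.7, 63.7, 124.6]
ee_rot: [-0.028, 1.0, -0.0, 0.0]
contact_force: [0.5, 0.9, 1.5]
gripper_width: 50.1
t 7.18 pos [636.7  63.7 124.6] w 50.1 F [0.5 0.9 1.5]
shift tool [198.7 132.4 -10.6] rot [-0.0008  0.0003  0.0015] j [ 0.35  0.5  -0.09  0.   -0.98 -0.3 ]
```

```bash
python3 -m jog '[{"hand":70,"dx":33,"dy":22,"dz":-2,"rx":0,"ry":0,"rz":0},{"hand":70,"dx":33,"dy":22,"dz":-2,"rx":0,"ry":0,"rz":0},{"hand":70,"dx":33,"dy":22,"dz":-2,"rx":0,"ry":0,"rz":0},{"hand":70,"dx":33,"dy":22,"dz":-2,"rx":0,"ry":0,"rz":0},{"hand":70,"dx":33,"dy":22,"dz":-2,"rx":0,"ry":0,"rz":0}]'
python3 -m jog '[{"hand":70,"dx":28,"dy":17,"dz":0,"rx":0,"ry":0,"rz":0},{"hand":70,"dx":0,"dy":0,"dz":0,"rx":0,"ry":0,"rz":0},{"hand":70,"dx":0,"dy":0,"dz":0,"rx":0,"ry":0,"rz":0}]'
python3 - <<'E'
from h import *
s=arm.read_state(); d=arm.get_image("wrist"); c=cam(d,s)
cv2.imwrite("pics/w7.png",d["img"][:,:,::-1])
P=cloud(c,d["depth"]); 
m=((P[...,2]>70)&(P[...,2]<84)).astype(np.uint8); n,l,st,_=cv2.connectedComponentsWithStats(m)
for i in range(1,n):
    if st[i,4]>150: k=P[l==i]; print(st[i],k.min(0).round(1),k.max(0).round(1),((k.min(0)+k.max(0))/2).round(1))
go([431,185,38])
E
```

```text
clock: 7.6
position: [463.3, 164.0, 134.2]
ee_rot: [-0.027, 1.0, 0.0, 0.0]
contact_force: [-0.2, 0.7, 0.2]
gripper_width: 69.8
clock: 7.85
position: [435.2, 179.6, 134.6]
ee_rot: [-0.029, 1.0, 0.0, 0.001]
contact_force: [0.1, 0.6, -0.2]
gripper_width: 69.4
[ 301  245   50   51 1969] [416.6 170.5  70. ] [448.2 202.3  82.4] [432.4 186.4  76.2]
t 7.9 pos [436.2 179.2 134.5] w 70.3 F [ 0.5  0.8 -1.2]
shift tool [ 5.1  6.  96.5] rot [0.0009 0.0015 0.0026] j [ 0.74  0.23 -0.5   0.   -0.85 -0.68]
```

View pics/w7.png

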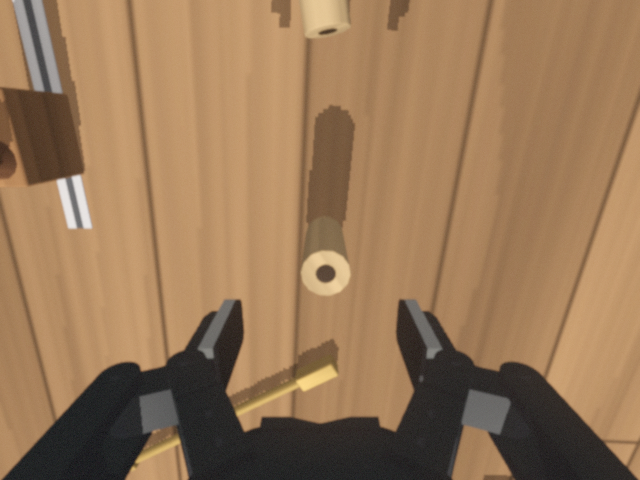

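pipe_a is at wrist pixel (325,272) and the gap to the brass rod's end at (320,377) is clear. I'll grasp it.

```bash
python3 -m jog '[{"hand":70,"dx":4,"dy":7,"dz":20,"rx":0,"ry":0,"rz":0},{"hand":60,"dx":0,"dy":0,"dz":30,"rx":0,"ry":0,"rz":0},{"hand":60,"dx":0,"dy":0,"dz":30,"rx":0,"ry":0,"rz":0},{"hand":60,"dx":0,"dy":0,"dz":16,"rx":0,"ry":0,"rz":0}]'
python3 -m jog '[{"hand":25,"dx":0,"dy":0,"dz":0,"rx":0,"ry":0,"rz":0},{"hand":25,"dx":0,"dy":0,"dz":0,"rx":0,"ry":0,"rz":0},{"hand":25,"dx":0,"dy":0,"dz":0,"rx":0,"ry":0,"rz":0},{"hand":25,"dx":0,"dy":0,"dz":0,"rx":0,"ry":0,"rz":0}]'
python3 -c "
from h import *
go(jw(0,183,90))"
```

```text
clock: 8.23
position: [431.7, 183.8, 35.1]
ee_rot: [-0.026, 1.0, -0.001, -0.001]
contact_force: [0.5, -0.4, 0.3]
gripper_width: 59.9
clock: 8.57
position: [433.1, 185.5, 39.0]
ee_rot: [-0.027, 1.0, 0.001, 0.001]
contact_force: [0.1, 0.5, -0.6]
gripper_width: 30.9
t 8.57 pos [433.1 185.5  39. ] w 30.9 F [ 0.1  0.5 -0.6]
shift tool [-206.1 -156.9  -50.8] rot [ 0.0017  0.0024 -0.0003] j [ 0.75  0.37 -0.6   0.   -0.59 -0.7 ]
```

```bash
python3 -m jog '[{"hand":25,"dx":0,"dy":0,"dz":-30,"rx":0,"ry":0,"rz":0},{"hand":25,"dx":-15,"dy":-25,"dz":-21,"rx":0,"ry":0,"rz":0},{"hand":25,"dx":-20,"dy":-30,"dz":0,"rx":0,"ry":0,"rz":0},{"hand":25,"dx":-22,"dy":-30,"dz":0,"rx":0,"ry":0,"rz":0},{"hand":25,"dx":-25,"dy":-26,"dz":0,"rx":0,"ry":0,"rz":0}]'
python3 -m jog '[{"hand":25,"dx":-30,"dy":-20,"dz":0,"rx":0,"ry":0,"rz":0},{"hand":25,"dx":-32,"dy":-14,"dz":0,"rx":0,"ry":0,"rz":0},{"hand":25,"dx":-32,"dy":-8,"dz":0,"rx":0,"ry":0,"rz":0},{"hand":25,"dx":-30,"dy":-4,"dz":0,"rx":0,"ry":0,"rz":0},{"hand":25,"dx":0,"dy":0,"dz":0,"rx":0,"ry":0,"rz":0}]'
python3 -m jog '[{"hand":25,"dx":0,"dy":0,"dz":0,"rx":0,"ry":0,"rz":0}]'
python3 -c "
from h import *
go(jw(0,183,42))"
```

```text
clock: 8.98
position: [520.8, 77.4, 91.1]
ee_rot: [-0.027, 1.0, 0.001, 0.002]
contact_force: [0.4, 1.4, -0.3]
gripper_width: 30.4
clock: 9.4
position: [652.0, 38.3, 90.0]
ee_rot: [-0.026, 1.0, 0.0, 0.003]
contact_force: [0.7, 0.1, 0.5]
gripper_width: 30.9
clock: 9.48
position: [647.4, 38.8, 89.3]
ee_rot: [-0.026, 1.0, 0.0, 0.001]
contact_force: [-0.2, -0.1, -0.2]
gripper_width: 30.8
t 9.48 pos [647.4  38.8  89.3] w 30.8 F [-0.2 -0.1 -0.2]
shift tool [ 0.2  0.9 47.3] rot [ 0.0006  0.0016 -0.0015] j [ 0.31  0.55 -0.11 -0.   -0.92 -0.26]
```

```bash
python3 -m jog '[{"hand":25,"dx":0,"dy":0,"dz":16,"rx":0,"ry":0,"rz":0},{"hand":25,"dx":0,"dy":0,"dz":18,"rx":0,"ry":0,"rz":0},{"hand":25,"dx":0,"dy":0,"dz":13.5,"rx":0,"ry":0,"rz":0},{"hand":25,"dx":0,"dy":0,"dz":0,"rx":0,"ry":0,"rz":0},{"hand":25,"dx":0,"dy":0,"dz":0,"rx":0,"ry":0,"rz":0}]'
python3 - <<'E'
from h import *
s=arm.read_state(); d=arm.get_image("wrist"); cv2.imwrite("pics/w8.png",d["img"][:,:,::-1]); np.savez("pics/wrist8.npz",pos=s["position"],ee_rot=s["ee_rot"],**d)
go(jw(0,150,40)); print(wj(s["position"]))
chan(d,41.5,[[320,50],[320,186]])
E
```

```text
clock: 9.9
position: [645.1, 39.5, 41.7]
ee_rot: [-0.027, 1.0, -0.0, -0.0]
contact_force: [0.2, -0.3, 0.6]
gripper_width: 30.7
t 9.95 pos [646.1  39.6  42.6] w 30.9 F [-0.1  0.8 -0.1]
shift tool [ -1.1 -32.9   2.6] rot [-0.      0.0012  0.0011] j [ 0.31  0.6  -0.15  0.   -0.82 -0.26]
[ -2.08931628 182.83547846  41.71941531]
bush [[-0.82, -99.89, -54.5], [-0.86, -68.3, -54.5]]
-100 -37.4 32.6 ctr -2.38
-80 -37.2 32.4 ctr -2.4
-60 -37.3 32.7 ctr -2.32
-40 -42.4 36.7 ctr -2.87
```

View pics/w8.png

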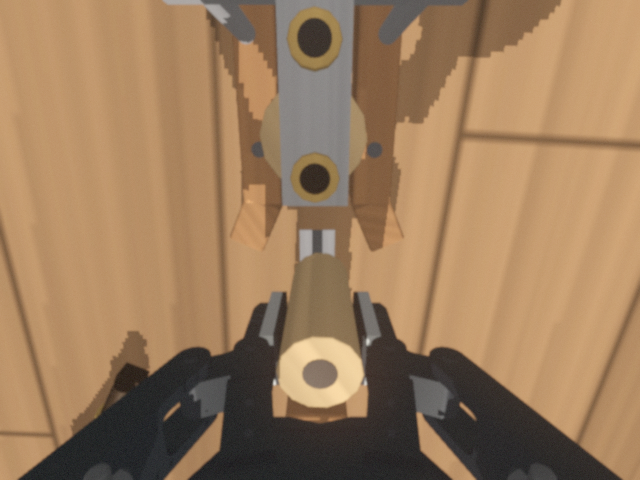

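```bash
python3 -m jog '[{"hand":25,"dx":-1.8,"dy":-4,"dz":1,"rx":0,"ry":0,"rz":0},{"hand":25,"dx":0,"dy":-8,"dz":0.5,"rx":0,"ry":0,"rz":0},{"hand":25,"dx":0,"dy":-8,"dz":0,"rx":0,"ry":0,"rz":0},{"hand":25,"dx":0,"dy":-8,"dz":0,"rx":0,"ry":0,"rz":0},{"hand":25,"dx":0,"dy":0,"dz":0,"rx":0,"ry":0,"rz":0}]'
python3 - <<'E'
from h import *
s=arm.read_state(); d=arm.get_image("wrist"); cv2.imwrite("pics/w9.png",d["img"][:,:,::-1]); np.savez("pics/wrist9.npz",pos=s["position"],ee_rot=s["ee_rot"],**d)
go(jw(0,135,40)); print(wj(s["position"]))
chan(d,40.5,[[320,50],[320,186]])
E
```

```text
clock: 10.37
position: [649.4, 9.5, 40.1]
ee_rot: [-0.026, 1.0, -0.0, 0.0]
contact_force: [-0.9, 1.1, 0.3]
gripper_width: 30.5
t 10.42 pos [649.4  10.1  40. ] w 30.9 F [ 0.3 -0.1 -0.4]
shift tool [  0.6 -18.3  -0. ] rot [ 0.0001  0.0002 -0.0016] j [ 0.26  0.6  -0.15 -0.   -0.82 -0.21]
[  0.59496032 152.65400325  40.09873216]
bush [[-0.83, -99.71, -55.5], [-0.86, -68.48, -55.5]]
-80 -34.5 34.7 ctr 0.12
-60 -34.4 34.7 ctr 0.18
-40 -34.8 34.8 ctr -0.02
```

View pics/w9.png

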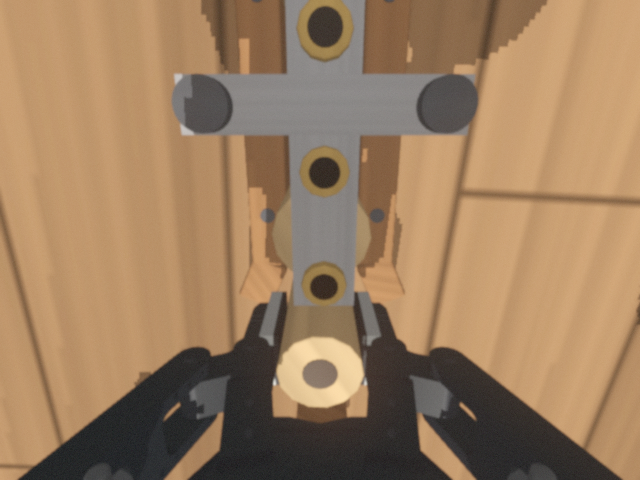

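```bash
python3 -m jog '[{"hand":25,"dx":0.9,"dy":-4,"dz":0,"rx":0,"ry":0,"rz":0},{"hand":25,"dx":0,"dy":-7,"dz":0,"rx":0,"ry":0,"rz":0},{"hand":25,"dx":0,"dy":-7,"dz":0,"rx":0,"ry":0,"rz":0},{"hand":25,"dx":0,"dy":-5,"dz":0,"rx":0,"ry":0,"rz":0}]'
python3 -m jog '[{"hand":25,"dx":0,"dy":-5,"dz":0,"rx":0,"ry":0,"rz":0},{"hand":25,"dx":0,"dy":-5,"dz":0,"rx":0,"ry":0,"rz":0},{"hand":25,"dx":0,"dy":-5,"dz":0,"rx":0,"ry":0,"rz":0}]'
python3 -m jog '[{"hand":25,"dx":0,"dy":-5,"dz":0,"rx":0,"ry":0,"rz":0},{"hand":25,"dx":0,"dy":-5,"dz":0,"rx":0,"ry":0,"rz":0},{"hand":25,"dx":0,"dy":0,"dz":0,"rx":0,"ry":0,"rz":0}]'
python3 - <<'E'
from h import *
s=arm.read_state(); d=arm.get_image("wrist"); cv2.imwrite("pics/w10.png",d["img"][:,:,::-1])
go(jw(0,98,38.5)); print(wj(s["position"]))
E
```

```text
clock: 10.75
position: [649.7, -12.3, 39.8]
ee_rot: [-0.027, 1.0, 0.0, -0.0]
contact_force: [-0.1, 0.3, -0.9]
gripper_width: 31.0
clock: 11.0
position: [650.6, -27.0, 39.8]
ee_rot: [-0.027, 1.0, 0.0, -0.0]
contact_force: [0.7, 0.7, -0.2]
gripper_width: 30.7
clock: 11.25
position: [651.0, -37.5, 39.8]
ee_rot: [-0.027, 1.0, -0.0, -0.0]
contact_force: [0.0, -0.7, -0.8]
gripper_width: 30.9
t 11.3 pos [651.1 -37.2  39.8] w 30.7 F [-0.5  0.  -0.7]
shift tool [-0.2 -8.   1.3] rot [-0.0001 -0.0001 -0.0005] j [ 0.19  0.61 -0.14  0.   -0.82 -0.14]
[ -0.27575748 105.62296691  39.76850793]
```

View pics/w10.png

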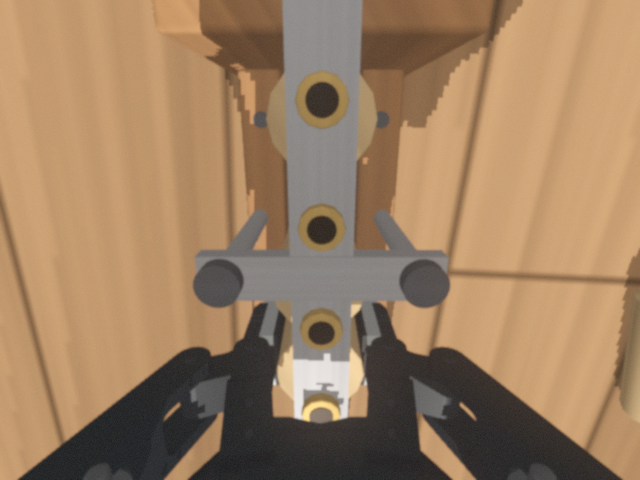

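b is under the strap and a is at about y 105, with no side force. I'll release a and go to d.

```bash
python3 -m jog '[{"hand":25,"dx":0,"dy":0,"dz":1.3,"rx":0,"ry":0,"rz":0},{"hand":50,"dx":0,"dy":0,"dz":0,"rx":0,"ry":0,"rz":0},{"hand":50,"dx":0,"dy":0,"dz":0,"rx":0,"ry":0,"rz":0},{"hand":50,"dx":0,"dy":0,"dz":0,"rx":0,"ry":0,"rz":0}]'
python3 -m jog '[{"hand":50,"dx":0,"dy":15,"dz":0,"rx":0,"ry":0,"rz":0},{"hand":50,"dx":0,"dy":25,"dz":0,"rx":0,"ry":0,"rz":0},{"hand":50,"dx":0,"dy":25,"dz":-20,"rx":0,"ry":0,"rz":0},{"hand":50,"dx":10,"dy":5,"dz":-35,"rx":0,"ry":0,"rz":0},{"hand":50,"dx":20,"dy":0,"dz":-30,"rx":0,"ry":0,"rz":0}]'
python3 - <<'E'
from h import *
go([446,-20,135],yaw=np.radians(193))
d=arm.get_image("top"); crop(d["img"],200,160,200,180,4,"pics/t10.png")
P=cloud(cam(d),d["depth"]); Q=P[270:325,280:345].reshape(-1,3); k=Q[(Q[:,2]>14)&(Q[:,2]<40)]; print(k.min(0),k.max(0),np.median(k,0))
E
```

```text
clock: 11.63
position: [651.2, -36.3, 38.6]
ee_rot: [-0.027, 1.0, -0.0, 0.0]
contact_force: [0.1, 0.3, -0.5]
gripper_width: 50.2
clock: 12.05
position: [618.5, 34.5, 124.1]
ee_rot: [-0.029, 1.0, -0.0, 0.0]
contact_force: [0.6, 0.4, 2.3]
gripper_width: 49.9
t 12.05 pos [618.5  34.5 124.1] w 49.9 F [0.6 0.4 2.3]
shift tool [175.4 -44.5 -11. ] rot [-0.0008  0.0007 -0.1694] j [ 0.32  0.47 -0.15  0.   -0.95 -0.26]
[422.00681649 -44.35884795  14.21309922] [468.93905985  38.62973675  37.84521709] [445.04051291  -3.27458095  29.20825226]
```

View pics/t10.png

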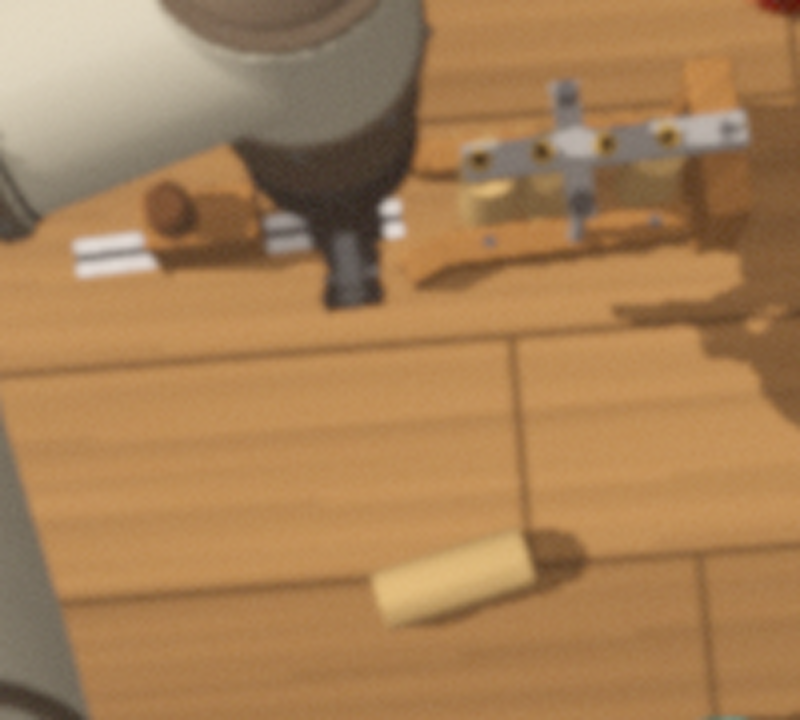

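```bash
python3 -m jog '[{"hand":60,"dx":32,"dy":-5,"dz":-5,"rx":0,"ry":0,"rz":0},{"hand":60,"dx":35,"dy":-5,"dz":-5,"rx":0,"ry":0,"rz":0},{"hand":60,"dx":35,"dy":-5,"dz":-5,"rx":0,"ry":0,"rz":0},{"hand":60,"dx":35,"dy":-5,"dz":0,"rx":0,"ry":0,"rz":0},{"hand":60,"dx":35,"dy":-3,"dz":0,"rx":0,"ry":0,"rz":-0.085}]'
python3 -m jog '[{"hand":60,"dx":0,"dy":0,"dz":0,"rx":0,"ry":0,"rz":-0.085},{"hand":60,"dx":0,"dy":0,"dz":0,"rx":0,"ry":0,"rz":0},{"hand":60,"dx":0,"dy":0,"dz":0,"rx":0,"ry":0,"rz":0}]'
python3 - <<'E'
from h import *
s=arm.read_state(); d=arm.get_image("wrist"); cv2.imwrite("pics/w11.png",d["img"][:,:,::-1]); c=cam(d,s); P=cloud(c,d["depth"])
m=(P[...,2]>10)&(P[...,2]<40)&(abs(P[...,0]-446)<45)&(abs(P[...,1])<70)&(d["depth"]>0)
k=P[m]; print(len(k),k.min(0),k.max(0)); print(cv2.minAreaRect(k[:,:2].astype(np.float32)))
go([446,-20,135],yaw=np.radians(193))
E
```

```text
clock: 12.52
position: [445.3, -0.5, 138.8]
ee_rot: [-0.07, 0.998, 0.0, 0.001]
contact_force: [-0.0, 0.5, -0.2]
gripper_width: 59.8
clock: 12.77
position: [447.7, 0.1, 139.3]
ee_rot: [-0.111, 0.994, 0.0, 0.001]
contact_force: [-0.0, -0.4, 1.0]
gripper_width: 59.9
3890 [425.07629795 -42.91216839  10.03062686] [472.76528098  41.53425858  34.01050771]
((448.98626708984375, -0.6930503845214844), (31.2139835357666, 80.58953857421875), 13.552672386169434)
t 12.82 pos [4.481e+02 1.000e-01 1.391e+02] w 59.9 F [-0.2 -1.2  0.9]
shift tool [  6.5 -19.2   4.1] rot [-0.      0.0021 -0.0042] j [ 0.37  0.18 -0.54  0.   -0.84 -0.14]
```

View pics/w11.png

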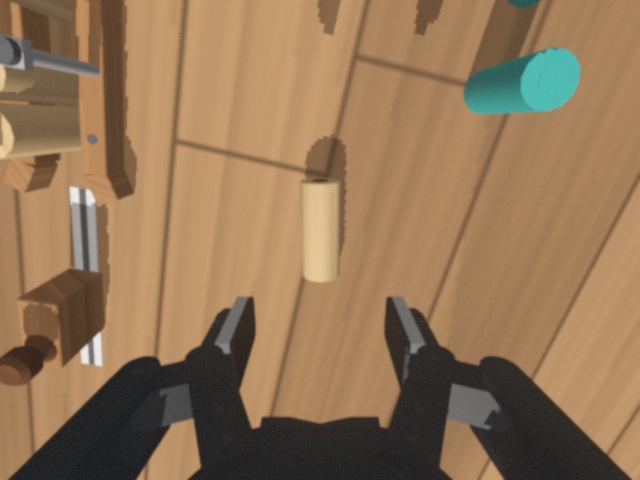

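```bash
python3 -m jog '[{"hand":60,"dx":0,"dy":-12,"dz":10,"rx":0,"ry":0,"rz":0},{"hand":60,"dx":0,"dy":-10,"dz":20,"rx":0,"ry":0,"rz":0},{"hand":60,"dx":0,"dy":0,"dz":20,"rx":-0.0875,"ry":0,"rz":0},{"hand":60,"dx":0,"dy":0,"dz":0,"rx":-0.0875,"ry":0,"rz":0},{"hand":60,"dx":0,"dy":0,"dz":0,"rx":0,"ry":0,"rz":0}]'
python3 -m jog '[{"hand":60,"dx":0,"dy":0,"dz":0,"rx":0,"ry":0,"rz":0}]'
python3 - <<'E'
from h import *
R=down(np.radians(193.4))@Ro.from_euler('x',-0.175).as_matrix()
go([454.3,-23,4.8],R=R)
s=arm.read_state(); d=arm.get_image("wrist"); cv2.imwrite("pics/w12.png",d["img"][:,:,::-1]); c=cam(d,s); P=cloud(c,d["depth"])
m=(P[...,2]>10)&(P[...,2]<40)&(abs(P[...,0]-446)<45)&(abs(P[...,1])<70)&(d["depth"]>0)
k=P[m]; print(len(k),k.min(0),k.max(0)); print(cv2.minAreaRect(k[:,:2].astype(np.float32)))
E
```

```text
clock: 13.23
position: [454.2, -23.0, 87.3]
ee_rot: [-0.108, 0.99, 0.088, -0.01]
contact_force: [1.3, -0.4, 1.6]
gripper_width: 60.1
clock: 13.32
position: [453.6, -22.9, 88.1]
ee_rot: [-0.109, 0.99, 0.086, -0.009]
contact_force: [0.5, -0.2, 1.1]
gripper_width: 59.6
t 13.32 pos [453.6 -22.9  88.1] w 59.6 F [ 0.5 -0.2  1.1]
shift tool [ -0.6 -14.6  82. ] rot [-0.0017  0.0025 -0.0137] j [ 0.18  0.3  -0.47 -0.24 -0.83  0.2 ]
5101 [425.540529  -43.1698545  10.0154467] [472.82648712  41.96619163  33.84484199]
((448.8323974609375, -0.9153404235839844), (31.30961036682129, 81.40593719482422), 13.220182418823242)
```

View pics/w12.png

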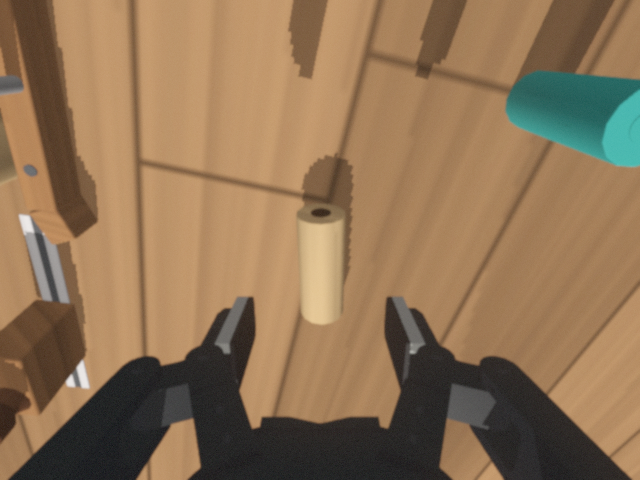

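```bash
python3 -m jog '[{"hand":60,"dx":0,"dy":-4,"dz":25,"rx":0,"ry":0,"rz":-0.01},{"hand":60,"dx":0,"dy":-4,"dz":25,"rx":0,"ry":0,"rz":0},{"hand":60,"dx":0,"dy":-4,"dz":20,"rx":0,"ry":0,"rz":0},{"hand":60,"dx":0,"dy":-2,"dz":8,"rx":0,"ry":0,"rz":0},{"hand":60,"dx":0,"dy":0,"dz":0,"rx":0,"ry":0,"rz":0}]'
python3 - <<'E'
from h import *
R=down(np.radians(193.4))@Ro.from_euler('x',-0.175).as_matrix()
go([454.3,-23,4.8],R=R)
E
```

```text
clock: 13.78
position: [450.8, -21.7, 8.0]
ee_rot: [-0.117, 0.989, 0.086, -0.011]
contact_force: [-0.2, 0.1, -0.1]
gripper_width: 59.9
t 13.78 pos [450.8 -21.7   8. ] w 59.9 F [-0.2  0.1 -0.1]
shift tool [-3.1 -2.6  2.8] rot [-0.0005 -0.0023  0.0007] j [ 0.18  0.44 -0.52 -0.29 -0.65  0.29]
```

```bash
python3 -m jog '[{"hand":60,"dx":-2.5,"dy":-2.5,"dz":2.5,"rx":0,"ry":0,"rz":0},{"hand":25,"dx":0,"dy":0,"dz":0,"rx":0,"ry":0,"rz":0},{"hand":25,"dx":0,"dy":0,"dz":0,"rx":0,"ry":0,"rz":0},{"hand":25,"dx":0,"dy":0,"dz":0,"rx":0,"ry":0,"rz":0},{"hand":25,"dx":0,"dy":0,"dz":0,"rx":0,"ry":0,"rz":0}]'
python3 - <<'E'
from h import *
go([454.3,-23,4.8],R=down(np.radians(193.4))@Ro.from_euler('x',-0.175).as_matrix())
d=arm.get_image("side"); crop(d["img"],280,190,200,150,4,"pics/s12.png")
E
```

```text
clock: 14.2
position: [455.8, -23.4, 7.7]
ee_rot: [-0.117, 0.989, 0.087, -0.008]
contact_force: [-0.7, -0.2, 5.2]
gripper_width: 30.0
t 14.2 pos [455.8 -23.4   7.7] w 30.0 F [-0.7 -0.2  5.2]
shift tool [1.4 0.3 3. ] rot [-0.0005  0.0045  0.0012] j [ 0.17  0.44 -0.51 -0.29 -0.64  0.3 ]
```

View pics/s12.png

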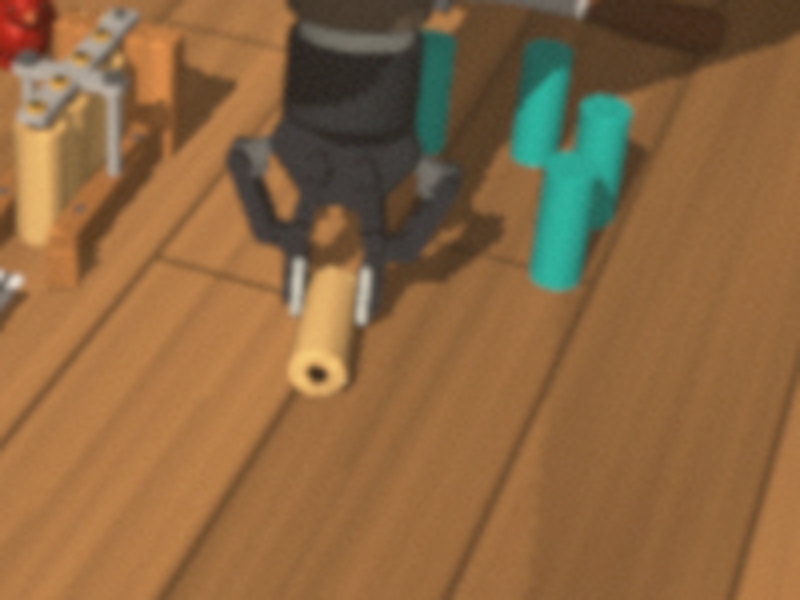

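```bash
python3 -m jog '[{"hand":25,"dx":0,"dy":0,"dz":-15,"rx":0,"ry":0,"rz":0},{"hand":25,"dx":0,"dy":0,"dz":-30,"rx":0,"ry":0,"rz":0},{"hand":25,"dx":0,"dy":0,"dz":-35,"rx":0,"ry":0,"rz":0},{"hand":25,"dx":0,"dy":0,"dz":-20,"rx":0.06,"ry":0,"rz":0},{"hand":25,"dx":0,"dy":0,"dz":0,"rx":0.115,"ry":0,"rz":0}]'
python3 -m jog '[{"hand":25,"dx":0,"dy":0,"dz":0,"rx":0.1,"ry":0,"rz":0},{"hand":25,"dx":0,"dy":0,"dz":0,"rx":0.1,"ry":0,"rz":0},{"hand":25,"dx":0,"dy":0,"dz":0,"rx":0.1,"ry":0,"rz":0},{"hand":25,"dx":0,"dy":0,"dz":0,"rx":0.1,"ry":0,"rz":0},{"hand":25,"dx":0,"dy":0,"dz":0,"rx":0.1,"ry":0,"rz":0}]'
python3 - <<'E'
from h import *
go([470,-20,110],R=down(np.radians(193.4))@Ro.from_euler('x',1.395).as_matrix())
d=arm.get_image("side"); crop(d["img"],280,140,200,200,3,"pics/s13.png")
E
```

```text
clock: 14.67
position: [464.1, -41.7, 110.3]
ee_rot: [-0.114, 0.993, 0.0, 0.008]
contact_force: [-0.1, -1.7, -0.6]
gripper_width: 29.6
clock: 15.08
position: [458.4, -40.4, 105.6]
ee_rot: [-0.113, 0.963, -0.242, 0.03]
contact_force: [-0.4, -1.2, 0.1]
gripper_width: 29.7
t 15.08 pos [458.4 -40.4 105.6] w 29.7 F [-0.4 -1.2  0.1]
shift tool [-16.1  13.  -11.9] rot [ 0.9019  0.003  -0.0024] j [ 0.49  0.26 -0.89  0.78 -0.71 -0.93]
```

View pics/s13.png

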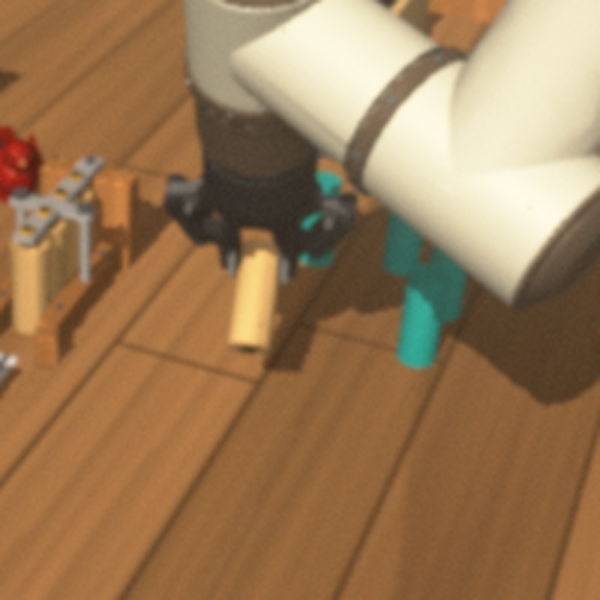

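```bash
python3 -m jog '[{"hand":25,"dx":-25,"dy":0,"dz":0,"rx":0,"ry":0,"rz":0},{"hand":25,"dx":-30,"dy":0,"dz":0,"rx":0.05,"ry":0,"rz":0},{"hand":25,"dx":-25,"dy":0,"dz":0,"rx":0.09,"ry":0,"rz":0},{"hand":25,"dx":-10,"dy":0,"dz":0,"rx":0.1,"ry":0,"rz":0},{"hand":25,"dx":0,"dy":0,"dz":0,"rx":0.1,"ry":0,"rz":0}]'
python3 -m jog '[{"hand":25,"dx":0,"dy":0,"dz":0,"rx":0.1,"ry":0,"rz":0},{"hand":25,"dx":0,"dy":0,"dz":0,"rx":0.1,"ry":0,"rz":0},{"hand":25,"dx":0,"dy":0,"dz":0,"rx":0.1,"ry":0,"rz":0},{"hand":25,"dx":0,"dy":0,"dz":0,"rx":0,"ry":0,"rz":0}]'
python3 - <<'E'
from h import *
go([546,-20,100],R=down(np.radians(193.4))@Ro.from_euler('x',1.395).as_matrix())
d=arm.get_image("side"); crop(d["img"],220,90,260,260,2.3,"pics/s14.png")
E
```

```text
clock: 15.55
position: [549.1, -18.9, 105.6]
ee_rot: [-0.105, 0.909, -0.401, 0.049]
contact_force: [-0.1, -0.1, -0.2]
gripper_width: 30.1
clock: 15.88
position: [545.7, -19.5, 102.2]
ee_rot: [-0.101, 0.838, -0.533, 0.061]
contact_force: [-0.8, 0.2, 0.0]
gripper_width: 29.9
t 15.88 pos [545.7 -19.5 102.2] w 29.9 F [-0.8  0.2  0. ]
shift tool [-0.2  1.7  1.4] rot [ 0.2636 -0.0005  0.0058] j [ 0.58  0.61 -0.8   1.15 -1.19 -1.4 ]
```

View pics/s14.png

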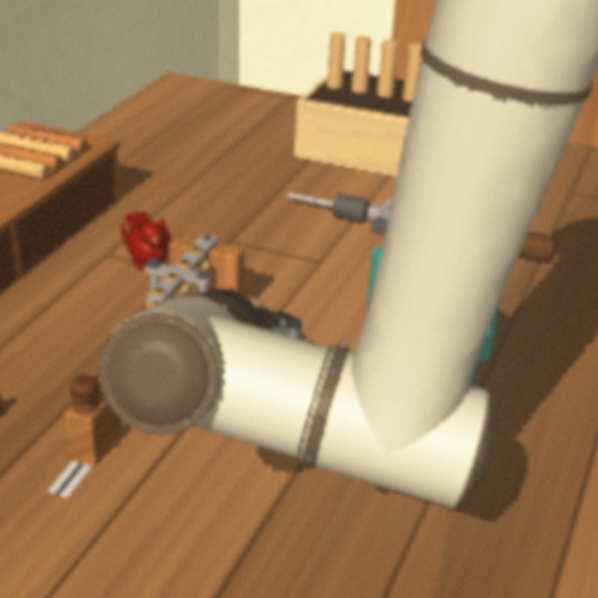

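Run:
```python
from h import *
d=arm.get_image("side"); P=cloud(cam(d),d["depth"]); h=cv2.cvtColor(d["img"],cv2.COLOR_RGB2HSV)
for (x,y) in [(100,340),(200,400),(300,465),(380,488),(440,500),(470,495),(160,430),(160,370)]:
    u=int(220+x/2.3); v=int(90+y/2.3); print((x,y),P[v,u].round(0))
t=arm.get_image("top"); crop(t["img"],180,120,240,240,2.5,"pics/t14.png")
```

```text
(100, 340) [737. -46.   2.]
(200, 400) [442. 290. 243.]
(300, 465) [453.  57.   1.]
(380, 488) [373.  52.  -1.]
(440, 500) [282. 247. 182.]
(470, 495) [295.  25.  -1.]
(160, 430) [466. 301. 217.]
(160, 370) [469. 293. 261.]
```

View pics/t14.png

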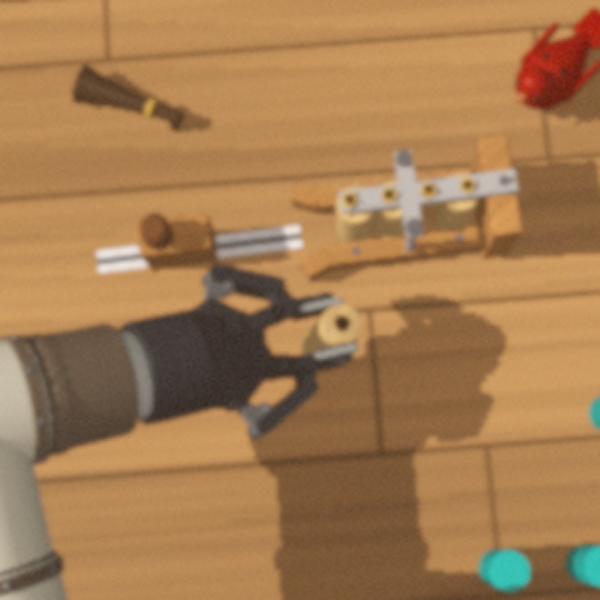

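```bash
python3 -m jog '[{"hand":25,"dx":0,"dy":0,"dz":0,"rx":0.09,"ry":0,"rz":0},{"hand":25,"dx":0,"dy":0,"dz":0,"rx":0.09,"ry":0,"rz":0},{"hand":25,"dx":0,"dy":0,"dz":0,"rx":0.083,"ry":0,"rz":0},{"hand":25,"dx":0,"dy":0,"dz":0,"rx":0,"ry":0,"rz":0},{"hand":25,"dx":0,"dy":0,"dz":0,"rx":0,"ry":0,"rz":0}]'
python3 - <<'E'
from h import *
go([546,-20,70],R=down(np.radians(193.4))@Ro.from_euler('x',1.395).as_matrix())
d=arm.get_image("side"); cv2.imwrite("pics/s15.png",d["img"][:,:,::-1]); P=cloud(cam(d),d["depth"])
hs=cv2.cvtColor(d["img"],cv2.COLOR_RGB2HSV)
m=(d["depth"]>0)&(P[...,2]>8)&(P[...,1]>120)&(P[...,1]<400)&(P[...,0]>150)&(P[...,0]<600)&(hs[...,1]<70); k=P[m]; print("arm low",len(k),np.percentile(k[:,2],[0,1,5]), k[k[:,2].argmin()])
t=arm.get_image("top"); crop(t["img"],180,120,240,240,2.5,"pics/t15.png"); P=cloud(cam(t),t["depth"]); hs=cv2.cvtColor(t["img"],cv2.COLOR_RGB2HSV)
# pipe pixels
m=(P[...,0]>510)&(P[...,0]<585)&(P[...,1]>-60)&(P[...,1]<0)&(P[...,2]>20)&(hs[...,1]>60)&(hs[...,2]>120); k=P[m]; print("pipe",len(k),np.percentile(k,[2,98],axis=0).round(1), k[:,2].max())
E
```

```text
clock: 16.45
position: [546.1, -20.5, 104.9]
ee_rot: [-0.089, 0.763, -0.636, 0.074]
contact_force: [0.4, -0.2, 0.1]
gripper_width: 30.4
t 16.45 pos [546.1 -20.5 104.9] w 30.4 F [ 0.4 -0.2  0.1]
shift tool [-0.  34.4  5.8] rot [ 0.0061 -0.0021 -0.001 ] j [ 0.62  0.75 -0.8   1.18 -1.4  -1.54]
arm low 31348 [133.1410815  146.08394141 168.76368079] [302.25726573 260.24810666 133.1410815 ]
pipe 244 [[ 5.271e+02 -2.850e+01  8.570e+01]
 [ 5.671e+02 -4.000e-01  1.237e+02]] 124.37096035240062
```

View pics/s15.png

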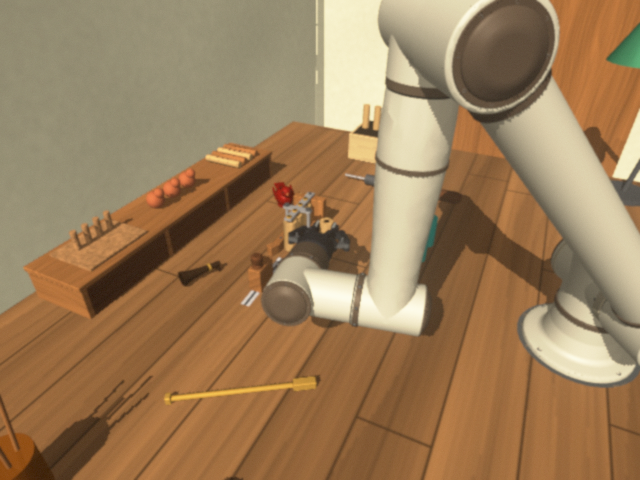

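View pics/t15.png

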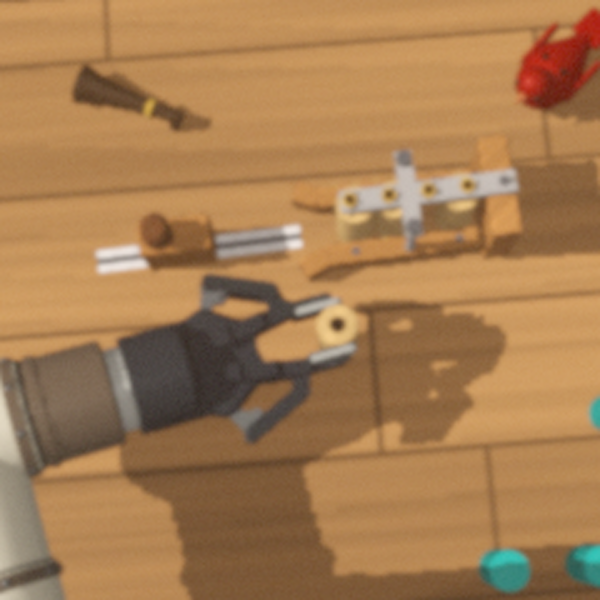

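Run:
```python
from h import *
s=arm.read_state(); d=arm.get_image("wrist"); cv2.imwrite("pics/w16.png",d["img"][:,:,::-1]); P=cloud(cam(d,s),d["depth"])
t=arm.get_image("top"); Pt=cloud(cam(t),t["depth"])
for n,Q in (("w",P),("t",Pt)):
    m=(abs(Q[...,0]-549)<13)&(abs(Q[...,1]+25)<13)&(Q[...,2]>112)&(Q[...,2]<130); k=Q[m]
    if len(k)<10: print(n,len(k)); continue
    c=np.median(k,0); A=np.c_[k[:,:2]-c[:2],np.ones(len(k))]
    for _ in range(4):
        x,*_=np.linalg.lstsq(A,k[:,2],rcond=None); r=k[:,2]-A@x; g=abs(r)<2*r.std()+.1; A,k=A[g],k[g]
    print(n,len(k),c.round(1),"slopes dz/dx,dz/dy",x[:2].round(3),r.std())
```

```text
w 932 [547.1 -18.4 121.9] slopes dz/dx,dz/dy [-0.023  0.024] 0.33693277560289275
t 87 [547.  -19.6 121.9] slopes dz/dx,dz/dy [-0.03  -0.034] 1.0571043619891485
```

View pics/w16.png

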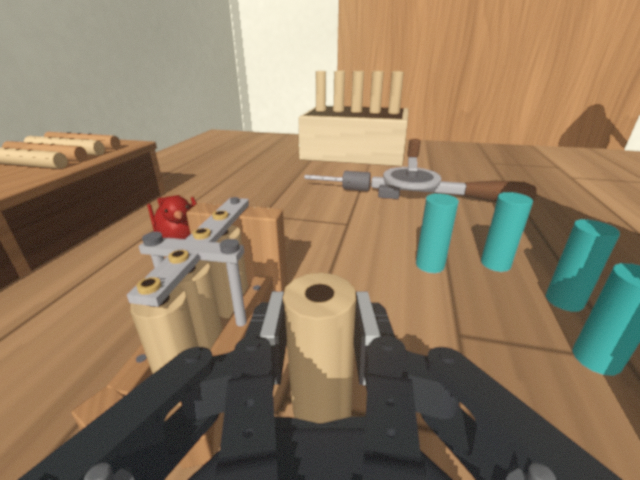

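```bash
python3 -m jog '[{"hand":25,"dx":0,"dy":12,"dz":2.1,"rx":0,"ry":0,"rz":0},{"hand":25,"dx":0,"dy":12,"dz":2.1,"rx":0,"ry":0,"rz":0},{"hand":25,"dx":0,"dy":9,"dz":1.6,"rx":0,"ry":0,"rz":0},{"hand":25,"dx":0,"dy":4,"dz":0.7,"rx":0,"ry":0,"rz":0},{"hand":25,"dx":0,"dy":0,"dz":0,"rx":0,"ry":0,"rz":0}]'
python3 -m jog '[{"hand":25,"dx":0,"dy":1.5,"dz":0.2,"rx":0,"ry":0,"rz":0},{"hand":25,"dx":0,"dy":0,"dz":0,"rx":0,"ry":0,"rz":0}]'
python3 - <<'E'
from h import *
go([546,-20,64])
s=arm.read_state(); d=arm.get_image("wrist"); P=cloud(cam(d,s),d["depth"])
m=(abs(P[...,0]-549)<13)&(abs(P[...,1]+22)<13)&(P[...,2]>74)&(P[...,2]<90); k=P[m]; print(np.median(k,0))
E
```

```text
clock: 17.07
position: [545.8, -20.2, 65.8]
ee_rot: [-0.09, 0.762, -0.637, 0.074]
contact_force: [0.4, -0.1, -0.6]
gripper_width: 30.2
clock: 17.23
position: [546.0, -19.9, 65.5]
ee_rot: [-0.089, 0.762, -0.637, 0.075]
contact_force: [0.1, -0.2, -0.5]
gripper_width: 30.1
t 17.23 pos [546.  -19.9  65.5] w 30.1 F [ 0.1 -0.2 -0.5]
shift tool [0.  1.4 0.3] rot [-1.3882  0.1248  0.1495] j [ 0.61  0.82 -0.79  1.2  -1.38 -1.61]
[547.08465374 -16.32466713  81.42096558]
```

```bash
python3 -m jog '[{"hand":25,"dx":0,"dy":1,"dz":0.2,"rx":0,"ry":0,"rz":0},{"hand":25,"dx":0,"dy":0,"dz":0,"rx":0,"ry":0,"rz":0}]'
python3 -m jog '[{"hand":25,"dx":0,"dy":1,"dz":0.2,"rx":0,"ry":0,"rz":0},{"hand":25,"dx":0,"dy":0,"dz":0,"rx":0,"ry":0,"rz":0}]'
```

```text
clock: 17.45
position: [546.1, -19.9, 64.9]
ee_rot: [-0.089, 0.762, -0.637, 0.075]
contact_force: [-0.3, 0.2, 0.7]
gripper_width: 30.0
clock: 17.62
position: [546.1, -20.0, 64.7]
ee_rot: [-0.089, 0.762, -0.638, 0.075]
contact_force: [-1.5, 0.6, 3.0]
gripper_width: 29.9
```

Contact with the shelf is felt at Fz of about 3 N, so I'll release.

```bash
python3 -m jog '[{"hand":34,"dx":0,"dy":0,"dz":0,"rx":0,"ry":0,"rz":0},{"hand":45,"dx":0,"dy":0,"dz":0,"rx":0,"ry":0,"rz":0},{"hand":60,"dx":0,"dy":0,"dz":0,"rx":0,"ry":0,"rz":0},{"hand":60,"dx":0,"dy":0,"dz":0,"rx":0,"ry":0,"rz":0},{"hand":60,"dx":0,"dy":0,"dz":0,"rx":0,"ry":0,"rz":0}]'
python3 - <<'E'
from h import *
s=arm.read_state(); d=arm.get_image("wrist"); cv2.imwrite("pics/w17.png",d["img"][:,:,::-1]); P=cloud(cam(d,s),d["depth"])
m=(abs(P[...,0]-549)<13)&(abs(P[...,1]+22)<13)&(P[...,2]>70)&(P[...,2]<90); k=P[m]; print(np.median(k,0))
t=arm.get_image("top"); crop(t["img"],180,120,240,240,2.5,"pics/t17.png")
E
```

```text
clock: 18.03
position: [546.1, -20.0, 63.6]
ee_rot: [-0.089, 0.762, -0.637, 0.075]
contact_force: [-0.0, -0.1, 1.3]
gripper_width: 59.9
[546.32656648 -16.28130408  80.59706016]
```

View pics/w17.png

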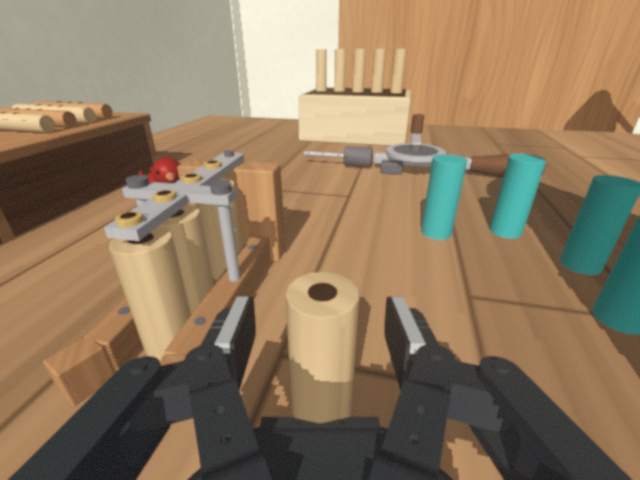

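View pics/t17.png

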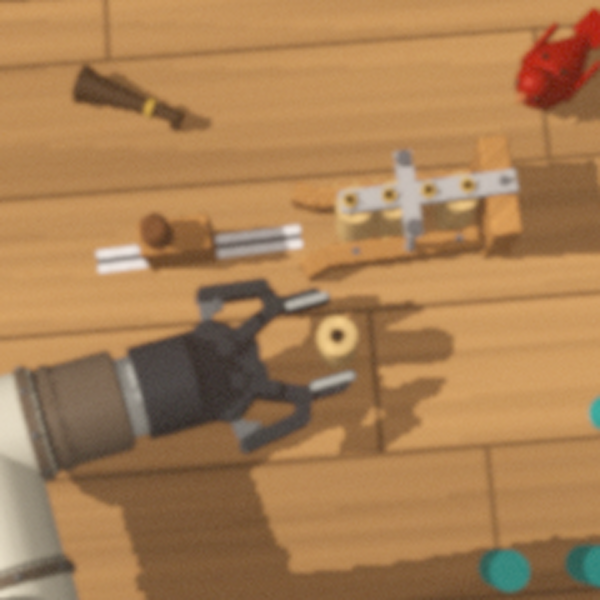

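d stands free at wrist (322,345), upright, with both fingers clear. I'll back out and turn the tool down again.

```bash
python3 -m jog '[{"hand":60,"dx":0,"dy":0,"dz":-20,"rx":0,"ry":0,"rz":0},{"hand":60,"dx":0,"dy":0,"dz":-38,"rx":0,"ry":0,"rz":0},{"hand":60,"dx":0,"dy":-30,"dz":-15,"rx":0,"ry":0,"rz":0},{"hand":60,"dx":0,"dy":-38,"dz":0,"rx":0,"ry":0,"rz":0},{"hand":60,"dx":0,"dy":-30,"dz":0,"rx":-0.06,"ry":0,"rz":0}]'
python3 -m jog '[{"hand":60,"dx":0,"dy":0,"dz":0,"rx":-0.12,"ry":0,"rz":0},{"hand":60,"dx":0,"dy":0,"dz":0,"rx":-0.12,"ry":0,"rz":0},{"hand":60,"dx":0,"dy":0,"dz":0,"rx":-0.12,"ry":0,"rz":0},{"hand":60,"dx":0,"dy":0,"dz":0,"rx":-0.12,"ry":0,"rz":0},{"hand":60,"dx":0,"dy":0,"dz":0,"rx":-0.12,"ry":0,"rz":0}]'
python3 -m jog '[{"hand":60,"dx":0,"dy":0,"dz":0,"rx":-0.12,"ry":0,"rz":0},{"hand":60,"dx":0,"dy":0,"dz":0,"rx":-0.12,"ry":0,"rz":0},{"hand":60,"dx":0,"dy":0,"dz":0,"rx":-0.12,"ry":0,"rz":0},{"hand":60,"dx":0,"dy":0,"dz":0,"rx":-0.12,"ry":0,"rz":0},{"hand":60,"dx":0,"dy":0,"dz":0,"rx":-0.12,"ry":0,"rz":0}]'
python3 -m jog '[{"hand":60,"dx":0,"dy":0,"dz":0,"rx":-0.08,"ry":0,"rz":0},{"hand":60,"dx":0,"dy":0,"dz":0,"rx":0,"ry":0,"rz":0}]'
python3 -c "
from h import *
go([547,-18,135])"
```

```text
clock: 18.55
position: [533.5, 34.5, 172.9]
ee_rot: [-0.094, 0.78, -0.614, 0.072]
contact_force: [0.1, 0.3, -0.1]
gripper_width: 60.3
clock: 18.97
position: [533.3, 33.3, 173.8]
ee_rot: [-0.109, 0.928, -0.353, 0.043]
contact_force: [-0.4, -1.0, 0.6]
gripper_width: 59.6
clock: 19.38
position: [533.1, 33.6, 174.0]
ee_rot: [-0.117, 0.991, -0.062, 0.009]
contact_force: [0.1, -1.4, 0.1]
gripper_width: 60.2
clock: 19.55
position: [534.6, 31.8, 174.5]
ee_rot: [-0.114, 0.993, -0.024, 0.005]
contact_force: [0.9, -0.5, -0.4]
gripper_width: 59.9
t 19.55 pos [534.6  31.8 174.5] w 59.9 F [ 0.9 -0.5 -0.4]
shift tool [ -0.6 -49.3  42. ] rot [-0.0477  0.0084  0.1744] j [ 0.39  0.28 -0.33  0.06 -0.97 -0.19]
```

```bash
python3 -m jog '[{"hand":60,"dx":0,"dy":-12,"dz":9,"rx":-0.045,"ry":0.004,"rz":0.085},{"hand":60,"dx":0,"dy":-14,"dz":12,"rx":0,"ry":0,"rz":0.085},{"hand":60,"dx":0,"dy":-14,"dz":12,"rx":0,"ry":0,"rz":0},{"hand":60,"dx":0,"dy":0,"dz":0,"rx":0,"ry":0,"rz":0},{"hand":60,"dx":0,"dy":0,"dz":0,"rx":0,"ry":0,"rz":0}]'
python3 - <<'E'
from h import *
s=arm.read_state(); d=arm.get_image("wrist"); c=cam(d,s)
cv2.imwrite("pics/w18.png",d["img"][:,:,::-1])
P=cloud(c,d["depth"]); 
m=((P[...,2]>70)&(P[...,2]<84)&(d["depth"]>0)).astype(np.uint8); n,l,st,_=cv2.connectedComponentsWithStats(m)
for i in range(1,n):
    if st[i,4]>150: k=P[l==i]; print(st[i],k.min(0).round(1),k.max(0).round(1),((k.min(0)+k.max(0))/2).round(1))
go([547,-18,38])
E
```

```text
clock: 19.97
position: [538.2, -7.6, 139.9]
ee_rot: [-0.031, 0.999, -0.005, -0.002]
contact_force: [0.2, 0.8, 0.1]
gripper_width: 59.9
[ 25   0  49  10 344] [ 673.6 -142.    70. ] [ 697.5 -140.1   84. ] [ 685.5 -141.1   77. ]
[116   0  79  12 705] [ 614.7 -149.3   70. ] [ 655.  -142.3   84. ] [ 634.9 -145.8   77. ]
[ 119   16   34   67 1384] [ 639.2 -137.4   70. ] [ 653.8 -106.9   82.8] [ 646.5 -122.2   76.4]
[632  63   8  36 170] [ 359.6 -134.5   70. ] [ 367.6 -116.4   74.6] [ 363.6 -125.4   72.3]
[139 149  25  30 560] [637.5 -71.3  70.1] [650.  -52.8  82.7] [643.7 -62.   76.4]
[144 181  28  51 899] [635.6 -50.8  70. ] [651.4 -20.8  82.4] [643.5 -35.8  76.2]
[ 288  226   49   51 1951] [528.7 -28.1  70.1] [559.9   3.9  82.4] [544.3 -12.1  76.2]
t 20.02 pos [538.9  -7.  140.7] w 59.9 F [-0.2  1.1  0.2]
shift tool [ -7.5 -10.6 102.8] rot [-0.0085 -0.0014  0.0099] j [ 0.29  0.33 -0.33  0.01 -0.91 -0.24]
```

View pics/w18.png

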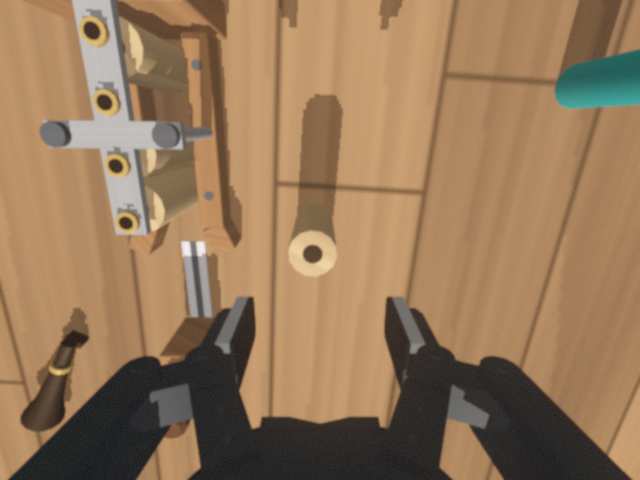

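```bash
python3 -m jog '[{"hand":60,"dx":-5,"dy":-6,"dz":8,"rx":-0.008,"ry":0,"rz":0.009},{"hand":60,"dx":0,"dy":0,"dz":0,"rx":0,"ry":0,"rz":0},{"hand":60,"dx":0,"dy":0,"dz":0,"rx":0,"ry":0,"rz":0}]'
python3 - <<'E'
from h import *
s=arm.read_state(); d=arm.get_image("wrist"); c=cam(d,s)
P=cloud(c,d["depth"]); 
m=((P[...,2]>70)&(P[...,2]<84)&(d["depth"]>0)&(P[...,0]<600)&(P[...,0]>480)); k=P[m]; p=(k.min(0)+k.max(0))/2; print(p.round(1))
t=arm.get_image("top"); 
print("top",ray(cam(t),[[314.6,254.2]],80))
go([p[0],p[1],38])
E
```

```text
clock: 20.27
position: [544.8, -12.7, 132.8]
ee_rot: [-0.027, 1.0, 0.0, -0.0]
contact_force: [-0.3, 0.0, 1.2]
gripper_width: 59.9
[544.2 -12.2  76.5]
top [[540.82258779 -13.98152127  80.        ]]
t 20.37 pos [544.8 -12.6 133.2] w 60.0 F [-0.3  0.7 -0.1]
shift tool [ 0.6  0.4 95.2] rot [ 0.0008 -0.      0.0006] j [ 0.27  0.34 -0.33 -0.   -0.9  -0.22]
```

Aligned, so I'll grasp d and carry it to the mouth.

```bash
python3 -m jog '[{"hand":60,"dx":0.5,"dy":0.5,"dz":20,"rx":0,"ry":0,"rz":0},{"hand":60,"dx":0,"dy":0,"dz":30,"rx":0,"ry":0,"rz":0},{"hand":60,"dx":0,"dy":0,"dz":30,"rx":0,"ry":0,"rz":0},{"hand":60,"dx":0,"dy":0,"dz":15,"rx":0,"ry":0,"rz":0},{"hand":60,"dx":0,"dy":0,"dz":0,"rx":0,"ry":0,"rz":0}]'
python3 -m jog '[{"hand":25,"dx":0,"dy":0,"dz":0,"rx":0,"ry":0,"rz":0},{"hand":25,"dx":0,"dy":0,"dz":0,"rx":0,"ry":0,"rz":0},{"hand":25,"dx":0,"dy":0,"dz":0,"rx":0,"ry":0,"rz":0},{"hand":25,"dx":0,"dy":0,"dz":0,"rx":0,"ry":0,"rz":0}]'
python3 -c "
from h import *
go(jw(0,185,88))"
```

```text
clock: 20.78
position: [541.5, -12.6, 34.8]
ee_rot: [-0.027, 1.0, -0.0, -0.004]
contact_force: [-0.3, 0.5, -0.2]
gripper_width: 60.0
clock: 21.12
position: [545.0, -12.0, 39.5]
ee_rot: [-0.027, 1.0, 0.001, 0.001]
contact_force: [-0.2, 0.2, -0.5]
gripper_width: 31.0
t 21.12 pos [545.  -12.   39.5] w 31.0 F [-0.2  0.2 -0.5]
shift tool [-104.9   48.2  -48.1] rot [0.0015 0.0027 0.0005] j [ 0.27  0.47 -0.42 -0.   -0.68 -0.22]
```

```bash
python3 -m jog '[{"hand":25,"dx":0,"dy":5,"dz":-24,"rx":0,"ry":0,"rz":0},{"hand":25,"dx":-12,"dy":18,"dz":-24,"rx":0,"ry":0,"rz":0},{"hand":25,"dx":-28,"dy":16,"dz":0,"rx":0,"ry":0,"rz":0},{"hand":25,"dx":-30,"dy":9,"dz":0,"rx":0,"ry":0,"rz":0},{"hand":25,"dx":-25,"dy":0,"dz":0,"rx":0,"ry":0,"rz":0}]'
python3 -m jog '[{"hand":25,"dx":-10,"dy":0,"dz":0,"rx":0,"ry":0,"rz":0},{"hand":25,"dx":0,"dy":0,"dz":15,"rx":0,"ry":0,"rz":0},{"hand":25,"dx":0,"dy":0,"dz":18,"rx":0,"ry":0,"rz":0},{"hand":25,"dx":0,"dy":0,"dz":12,"rx":0,"ry":0,"rz":0},{"hand":25,"dx":0,"dy":0,"dz":0,"rx":0,"ry":0,"rz":0}]'
python3 -m jog '[{"hand":25,"dx":0,"dy":0,"dz":0,"rx":0,"ry":0,"rz":0}]'
python3 - <<'E'
from h import *
s=arm.read_state(); d=arm.get_image("wrist"); cv2.imwrite("pics/w19.png",d["img"][:,:,::-1])
go(jw(0,150,40)); print(wj(s["position"]))
chan(d,s["position"][2],[[320,50],[320,186]])
E
```

```text
clock: 21.53
position: [638.7, 42.9, 88.5]
ee_rot: [-0.028, 1.0, 0.001, 0.002]
contact_force: [-0.3, -0.2, -0.3]
gripper_width: 30.4
clock: 21.95
position: [645.3, 41.0, 39.5]
ee_rot: [-0.027, 1.0, 0.0, -0.002]
contact_force: [-0.2, 0.6, -0.7]
gripper_width: 30.7
clock: 22.03
position: [646.2, 41.2, 41.2]
ee_rot: [-0.027, 1.0, 0.0, -0.0]
contact_force: [0.6, 0.1, -0.8]
gripper_width: 30.7
t 22.08 pos [646.6  41.3  41.8] w 30.5 F [-0.1 -0.2 -0.4]
shift tool [ -0.5 -34.6   1.8] rot [0.001  0.0005 0.0005] j [ 0.31  0.6  -0.15 -0.   -0.82 -0.26]
[ -0.89834376 184.51220264  41.18247221]
bush [[-0.83, -99.83, -54.82], [-0.86, -68.35, -54.82]]
-100 -36.1 33.8 ctr -1.16
-80 -36.4 33.7 ctr -1.33
-60 -36.4 33.5 ctr -1.45
-40 -41.6 38.4 ctr -1.56
```

View pics/w19.png

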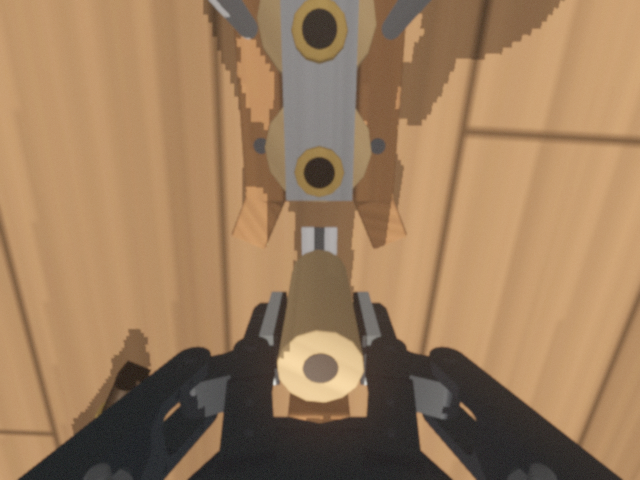

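```bash
python3 -m jog '[{"hand":25,"dx":-0.6,"dy":-6,"dz":1,"rx":0,"ry":0,"rz":0},{"hand":25,"dx":0,"dy":-8,"dz":0.5,"rx":0,"ry":0,"rz":0},{"hand":25,"dx":0,"dy":-9,"dz":0,"rx":0,"ry":0,"rz":0},{"hand":25,"dx":0,"dy":-8,"dz":0,"rx":0,"ry":0,"rz":0},{"hand":25,"dx":0,"dy":0,"dz":0,"rx":0,"ry":0,"rz":0}]'
python3 - <<'E'
from h import *
s=arm.read_state(); d=arm.get_image("wrist"); cv2.imwrite("pics/w20.png",d["img"][:,:,::-1])
go(jw(0,130,39)); print(wj(s["position"]))
chan(d,s["position"][2],[[320,50],[320,186]])
E
```

```text
clock: 22.5
position: [648.6, 8.3, 39.7]
ee_rot: [-0.026, 1.0, 0.0, -0.0]
contact_force: [-0.3, -0.3, -0.6]
gripper_width: 30.8
t 22.55 pos [648.6   9.   39.7] w 31.1 F [ 0.2 -0.4 -0.5]
shift tool [ -0.3 -22.2   0.6] rot [ 0.001  -0.0003 -0.0017] j [ 0.26  0.6  -0.15 -0.   -0.82 -0.21]
[ -0.30674065 151.5355713   39.73189134]
bush [[-0.83, -99.58, -56.27], [-0.86, -68.61, -56.27]]
-100 -35.7 34.2 ctr -0.73
-60 -35.8 34.3 ctr -0.75
-40 -35.7 33.8 ctr -0.96
```

View pics/w20.png

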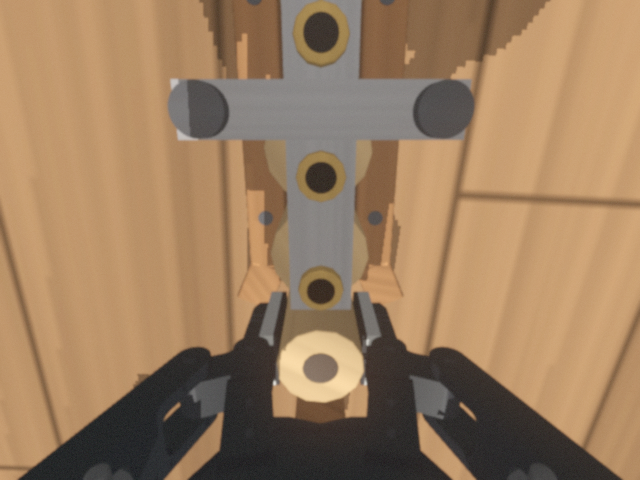

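```bash
python3 -m jog '[{"hand":25,"dx":0,"dy":-5,"dz":0,"rx":0,"ry":0,"rz":0},{"hand":25,"dx":0,"dy":-5,"dz":0,"rx":0,"ry":0,"rz":0},{"hand":25,"dx":0,"dy":-5,"dz":0,"rx":0,"ry":0,"rz":0}]'
python3 -m jog '[{"hand":25,"dx":0,"dy":-5,"dz":0,"rx":0,"ry":0,"rz":0},{"hand":25,"dx":0,"dy":-4,"dz":0,"rx":0,"ry":0,"rz":0},{"hand":25,"dx":0,"dy":0,"dz":0,"rx":0,"ry":0,"rz":0}]'
python3 - <<'E'
from h import *
s=arm.read_state(); d=arm.get_image("wrist"); cv2.imwrite("pics/w21.png",d["img"][:,:,::-1])
go(jw(0,130,39)); print(wj(s["position"]))
d=arm.get_image("side"); crop(d["img"],220,170,200,150,4,"pics/s21.png")
E
```

```text
clock: 22.8
position: [649.4, -4.8, 39.5]
ee_rot: [-0.027, 1.0, 0.0, -0.0]
contact_force: [-0.1, 0.2, 0.2]
gripper_width: 31.1
clock: 23.05
position: [649.9, -14.4, 39.5]
ee_rot: [-0.027, 1.0, 0.0, -0.0]
contact_force: [-0.3, -0.0, -0.1]
gripper_width: 30.5
t 23.1 pos [649.8 -14.1  39.5] w 31.0 F [ 0.8 -0.3  0.4]
shift tool [-0.2  0.9  0.5] rot [ 0.0008 -0.0005 -0.0002] j [ 0.23  0.61 -0.14 -0.   -0.82 -0.17]
[ -0.20014673 128.82718925  39.48697719]
```

View pics/w21.png

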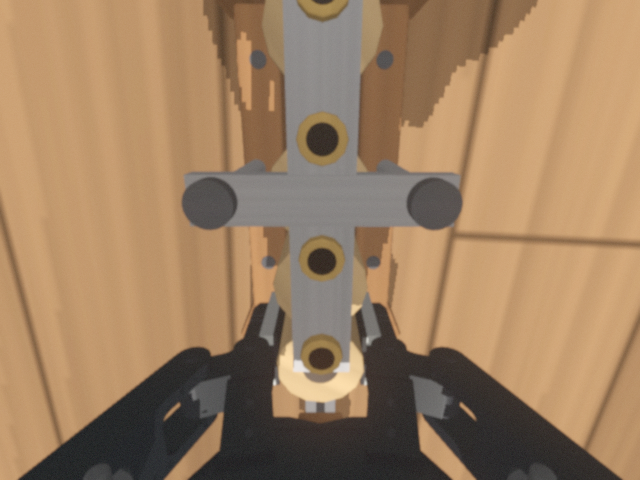

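View pics/s21.png

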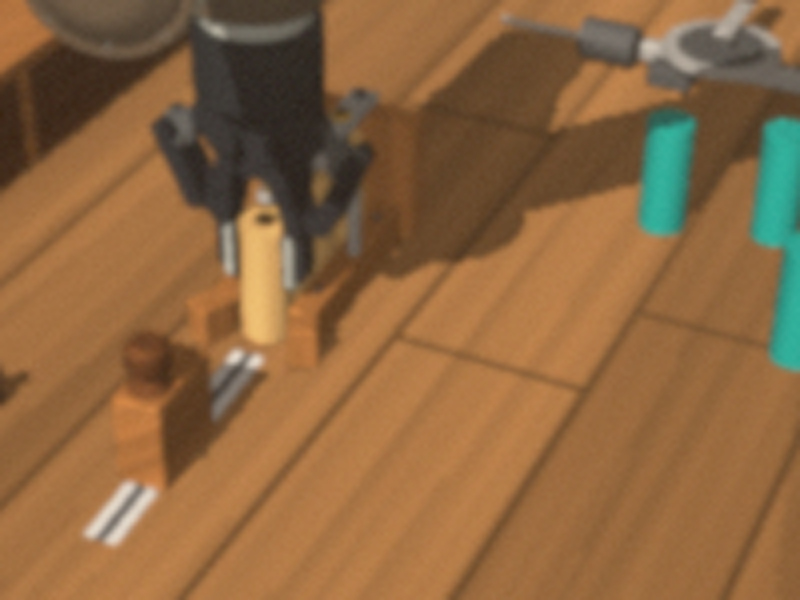

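```bash
python3 -m jog '[{"hand":25,"dx":0,"dy":0,"dz":1,"rx":0,"ry":0,"rz":0},{"hand":50,"dx":0,"dy":0,"dz":0,"rx":0,"ry":0,"rz":0},{"hand":50,"dx":0,"dy":0,"dz":0,"rx":0,"ry":0,"rz":0},{"hand":50,"dx":0,"dy":0,"dz":0,"rx":0,"ry":0,"rz":0}]'
python3 -m jog '[{"hand":50,"dx":0,"dy":15,"dz":0,"rx":0,"ry":0,"rz":0},{"hand":50,"dx":0,"dy":20,"dz":-10,"rx":0,"ry":0,"rz":0},{"hand":50,"dx":0,"dy":10,"dz":-35,"rx":0,"ry":0,"rz":0},{"hand":60,"dx":0,"dy":20,"dz":-35,"rx":0,"ry":0,"rz":0},{"hand":60,"dx":0,"dy":30,"dz":-20,"rx":0,"ry":0,"rz":0}]'
python3 -m jog '[{"hand":60,"dx":0,"dy":28,"dz":-10,"rx":0,"ry":0,"rz":0},{"hand":60,"dx":0,"dy":10,"dz":0,"rx":0,"ry":0,"rz":0},{"hand":60,"dx":0,"dy":0,"dz":0,"rx":0,"ry":0,"rz":0},{"hand":60,"dx":0,"dy":0,"dz":0,"rx":0,"ry":0,"rz":0}]'
python3 - <<'E'
from h import *
s=arm.read_state(); d=arm.get_image("wrist"); cv2.imwrite("pics/w22.png",d["img"][:,:,::-1]); P=cloud(cam(d,s),d["depth"])
m=(P[...,2]>75)&(P[...,2]<92)&(abs(P[...,0]-642)<25)&(abs(P[...,1]-128)<25)&(d["depth"]>0); k=P[m]; print(len(k),k.min(0),k.max(0),(k.min(0)+k.max(0))/2)
print(wj(s["position"])); go(jw(0,272,64))
E
```

```text
clock: 23.48
position: [649.9, -13.4, 38.5]
ee_rot: [-0.027, 1.0, 0.0, -0.0]
contact_force: [0.0, 0.5, 0.4]
gripper_width: 50.0
clock: 23.9
position: [646.3, 81.5, 142.7]
ee_rot: [-0.026, 1.0, 0.001, 0.002]
contact_force: [1.2, -0.3, 0.9]
gripper_width: 59.8
clock: 24.23
position: [641.9, 119.7, 147.7]
ee_rot: [-0.028, 1.0, 0.0, -0.001]
contact_force: [-0.2, -0.4, -0.7]
gripper_width: 60.0
1271 [630.6315919  116.23013778  75.01431744] [656.10941031 142.16338985  91.47488248] [643.3705011  129.19676382  83.24459996]
[ -0.98751623 263.09324242 147.71805312]
t 24.28 pos [641.9 118.7 147.4] w 59.8 F [ 0.2 -0.8  0.7]
shift tool [-1.3  9.8 83.4] rot [ 0.0002 -0.0029  0.0004] j [ 0.43  0.5  -0.03 -0.   -1.05 -0.37]
```

View pics/w22.png

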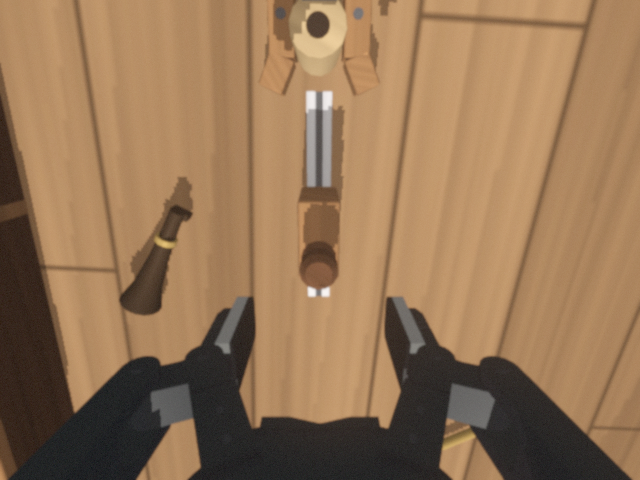

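```bash
python3 -m jog '[{"hand":60,"dx":-1,"dy":10,"dz":20,"rx":0,"ry":0,"rz":0},{"hand":55,"dx":0,"dy":0,"dz":30,"rx":0,"ry":0,"rz":0},{"hand":55,"dx":0,"dy":0,"dz":25,"rx":0,"ry":0,"rz":0},{"hand":55,"dx":0,"dy":0,"dz":7,"rx":0,"ry":0,"rz":0},{"hand":55,"dx":0,"dy":0,"dz":0,"rx":0,"ry":0,"rz":0}]'
python3 -c "
from h import *
go(jw(0,272,64))"
python3 -m jog '[{"hand":15,"dx":0,"dy":0,"dz":0,"rx":0,"ry":0,"rz":0},{"hand":15,"dx":0,"dy":0,"dz":0,"rx":0,"ry":0,"rz":0},{"hand":15,"dx":0,"dy":0,"dz":0,"rx":0,"ry":0,"rz":0},{"hand":15,"dx":0,"dy":0,"dz":0,"rx":0,"ry":0,"rz":0}]'
python3 -c "
from h import *
go(jw(0,172,64))"
```

```text
clock: 24.7
position: [641.2, 127.2, 63.1]
ee_rot: [-0.026, 1.0, -0.001, -0.004]
contact_force: [0.6, -0.1, 0.2]
gripper_width: 55.3
t 24.7 pos [641.2 127.2  63.1] w 55.3 F [ 0.6 -0.1  0.2]
shift tool [-1.2  1.4 -0.9] rot [-0.0018 -0.0074 -0.0014] j [ 0.44  0.59 -0.11 -0.   -0.88 -0.39]
clock: 25.03
position: [642.3, 128.7, 68.7]
ee_rot: [-0.027, 1.0, 0.0, -0.001]
contact_force: [-4.4, 0.3, 5.0]
gripper_width: 23.4
t 25.03 pos [642.3 128.7  68.7] w 23.4 F [-4.4  0.3  5. ]
shift tool [-1.000e-01 -1.001e+02  4.600e+00] rot [ 0.0006 -0.0017 -0.    ] j [ 0.44  0.58 -0.11 -0.   -0.89 -0.39]
```

```bash
python3 -m jog '[{"hand":15,"dx":0,"dy":-6,"dz":0,"rx":0,"ry":0,"rz":0},{"hand":15,"dx":0,"dy":-10,"dz":0,"rx":0,"ry":0,"rz":0},{"hand":15,"dx":0,"dy":-10,"dz":0,"rx":0,"ry":0,"rz":0},{"hand":15,"dx":0,"dy":-10,"dz":0,"rx":0,"ry":0,"rz":0},{"hand":15,"dx":0,"dy":-10,"dz":0,"rx":0,"ry":0,"rz":0}]'
python3 -m jog '[{"hand":15,"dx":0,"dy":-9,"dz":0,"rx":0,"ry":0,"rz":0},{"hand":15,"dx":0,"dy":-8,"dz":0,"rx":0,"ry":0,"rz":0},{"hand":15,"dx":0,"dy":-7,"dz":0,"rx":0,"ry":0,"rz":0},{"hand":15,"dx":0,"dy":-6,"dz":0,"rx":0,"ry":0,"rz":0}]'
python3 -c "
from h import *
go(jw(0,170,64));print(wj(arm.read_state()['position']))"
```

```text
clock: 25.45
position: [644.6, 83.5, 68.7]
ee_rot: [-0.027, 1.0, 0.001, -0.001]
contact_force: [-5.9, 2.9, 5.4]
gripper_width: 23.4
clock: 25.78
position: [646.2, 53.2, 68.6]
ee_rot: [-0.027, 1.0, 0.001, -0.001]
contact_force: [-6.3, 2.5, 5.3]
gripper_width: 23.6
t 25.78 pos [646.2  53.2  68.6] w 23.6 F [-6.3  2.5  5.3]
shift tool [ -0.3 -26.5   4.6] rot [ 0.0014 -0.0016  0.0001] j [ 0.33  0.57 -0.12 -0.   -0.88 -0.27]
[ -0.26470808 196.49671167  68.64631196]
```

```bash
python3 -m jog '[{"hand":15,"dx":0,"dy":-4,"dz":0,"rx":0,"ry":0,"rz":0},{"hand":15,"dx":0,"dy":-4,"dz":0,"rx":0,"ry":0,"rz":0},{"hand":15,"dx":0,"dy":-4,"dz":0,"rx":0,"ry":0,"rz":0}]'
python3 -m jog '[{"hand":15,"dx":0,"dy":-4,"dz":0,"rx":0,"ry":0,"rz":0},{"hand":15,"dx":0,"dy":-3,"dz":0,"rx":0,"ry":0,"rz":0},{"hand":15,"dx":0,"dy":0,"dz":0,"rx":0,"ry":0,"rz":0}]'
python3 - <<'E'
from h import *
s=arm.read_state(); d=arm.get_image("wrist"); cv2.imwrite("pics/w23.png",d["img"][:,:,::-1])
t=arm.get_image("top"); crop(t["img"],240,160,160,100,5,"pics/t23.png")
print(wj(s["position"]))
E
```

```text
clock: 26.03
position: [646.8, 41.5, 68.6]
ee_rot: [-0.027, 1.0, 0.001, -0.001]
contact_force: [-7.0, 2.9, 6.5]
gripper_width: 23.5
clock: 26.28
position: [647.1, 34.1, 68.7]
ee_rot: [-0.027, 1.0, 0.001, -0.001]
contact_force: [-5.5, 1.6, 5.9]
gripper_width: 23.2
[ -0.32334832 177.32936946  68.6540519 ]
```

View pics/w23.png

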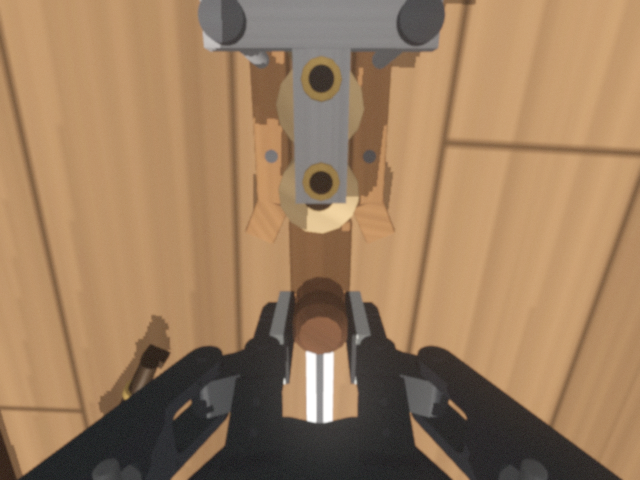

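View pics/t23.png

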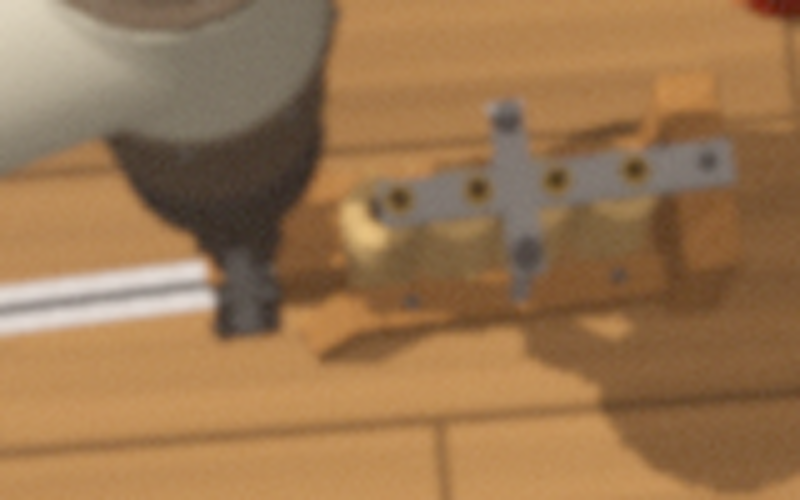

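```bash
python3 -m jog '[{"hand":15,"dx":0,"dy":-2.5,"dz":0,"rx":0,"ry":0,"rz":0},{"hand":15,"dx":0,"dy":-2.5,"dz":0,"rx":0,"ry":0,"rz":0},{"hand":15,"dx":0,"dy":0,"dz":0,"rx":0,"ry":0,"rz":0}]'
python3 -m jog '[{"hand":15,"dx":0,"dy":-1.5,"dz":0,"rx":0,"ry":0,"rz":0},{"hand":15,"dx":0,"dy":0,"dz":0,"rx":0,"ry":0,"rz":0}]'
python3 -m jog '[{"hand":15,"dx":0,"dy":-1.5,"dz":0,"rx":0,"ry":0,"rz":0},{"hand":15,"dx":0,"dy":0,"dz":0,"rx":0,"ry":0,"rz":0}]'
python3 -c "
from h import *
print(wj(arm.read_state()['position']))"
```

```text
clock: 26.63
position: [647.4, 29.4, 68.7]
ee_rot: [-0.027, 1.0, 0.001, -0.001]
contact_force: [-6.0, 0.6, 5.7]
gripper_width: 23.5
clock: 26.8
position: [647.5, 28.1, 68.7]
ee_rot: [-0.027, 1.0, 0.001, -0.001]
contact_force: [-6.1, 2.0, 5.9]
gripper_width: 23.6
clock: 26.97
position: [647.5, 26.6, 68.7]
ee_rot: [-0.027, 1.0, 0.001, -0.001]
contact_force: [-6.0, 1.7, 6.3]
gripper_width: 23.5
[ -0.32815396 169.90141966  68.65047395]
```

```bash
python3 -m jog '[{"hand":15,"dx":0,"dy":-1.2,"dz":0,"rx":0,"ry":0,"rz":0},{"hand":15,"dx":0,"dy":0,"dz":0,"rx":0,"ry":0,"rz":0}]'
python3 -m jog '[{"hand":15,"dx":0,"dy":-1.2,"dz":0,"rx":0,"ry":0,"rz":0},{"hand":15,"dx":0,"dy":0,"dz":0,"rx":0,"ry":0,"rz":0}]'
python3 - <<'E'
from h import *
s=arm.read_state(); d=arm.get_image("wrist"); cv2.imwrite("pics/w24.png",d["img"][:,:,::-1])
print(wj(s["position"]))
E
```

```text
clock: 27.13
position: [647.6, 26.3, 68.7]
ee_rot: [-0.027, 1.0, 0.001, -0.001]
contact_force: [-7.2, 5.7, 7.6]
gripper_width: 23.8
clock: 27.3
position: [647.6, 26.2, 68.7]
ee_rot: [-0.027, 1.0, 0.002, -0.001]
contact_force: [-7.8, 8.1, 6.7]
gripper_width: 23.8
[ -0.28791667 169.4328879   68.6804618 ]
```

View pics/w24.png

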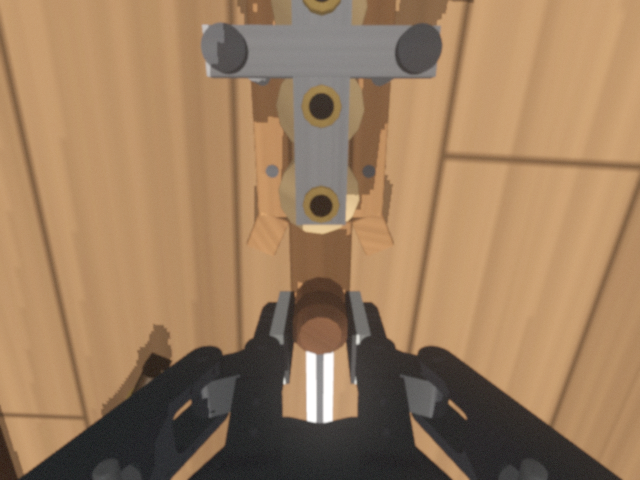

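The stop has gone solid: the force rises from 2 to 8 N with no further travel. The knob is at y of about 169.5 against 170 expected. I'll release and clear away.

```bash
python3 -m jog '[{"hand":50,"dx":0,"dy":0,"dz":0,"rx":0,"ry":0,"rz":0},{"hand":50,"dx":0,"dy":0,"dz":0,"rx":0,"ry":0,"rz":0},{"hand":50,"dx":0,"dy":0,"dz":0,"rx":0,"ry":0,"rz":0},{"hand":50,"dx":0,"dy":0,"dz":-10,"rx":0,"ry":0,"rz":0},{"hand":50,"dx":0,"dy":0,"dz":-30,"rx":0,"ry":0,"rz":0}]'
python3 -m jog '[{"hand":50,"dx":0,"dy":10,"dz":-35,"rx":0,"ry":0,"rz":0},{"hand":50,"dx":20,"dy":10,"dz":-30,"rx":0,"ry":0,"rz":0},{"hand":50,"dx":35,"dy":0,"dz":-10,"rx":0,"ry":0,"rz":0},{"hand":50,"dx":38,"dy":0,"dz":0,"rx":0,"ry":0,"rz":0},{"hand":50,"dx":38,"dy":0,"dz":0,"rx":0,"ry":0,"rz":0}]'
python3 -m jog '[{"hand":50,"dx":38,"dy":0,"dz":0,"rx":0,"ry":0,"rz":0},{"hand":50,"dx":30,"dy":0,"dz":0,"rx":0,"ry":0,"rz":0},{"hand":50,"dx":0,"dy":0,"dz":0,"rx":0,"ry":0,"rz":0},{"hand":50,"dx":0,"dy":0,"dz":0,"rx":0,"ry":0,"rz":0}]'
python3 - <<'E'
from h import *
t=arm.get_image("top"); crop(t["img"],240,160,160,100,5,"pics/t25.png"); P=cloud(cam(t),t["depth"])
d=arm.get_image("side"); crop(d["img"],220,170,150,120,5,"pics/s25.png")
Q=P[160:250,240:340].reshape(-1,3); k=Q[(Q[:,2]>55)&(Q[:,2]<63)&(Q[:,0]>600)]; r=cv2.minAreaRect(k[:,:2].astype(np.float32)); print(r)
O=np.array([655,-144,0]); print("stop centre jig y", (RJ.T@(np.array([*r[0],0])-O)))
t0=dict(np.load("pics/top0.npz"))
df=cv2.absdiff(t["img"],t0["img"]).max(2); print("dove",df[120:165,380:430].mean(),"horn",df[140:175,200:260].mean(),"rod",df[230:340,90:140].mean(),"drill",df[180:350,495:570].mean())
E
```

```text
clock: 27.77
position: [646.1, 23.1, 102.8]
ee_rot: [-0.026, 1.0, -0.0, -0.005]
contact_force: [0.1, 0.8, 0.1]
gripper_width: 49.8
clock: 28.18
position: [516.7, 36.7, 183.4]
ee_rot: [-0.027, 1.0, 0.001, 0.002]
contact_force: [0.2, 0.1, 0.3]
gripper_width: 50.2
clock: 28.52
position: [448.7, 32.8, 183.2]
ee_rot: [-0.027, 1.0, 0.001, 0.001]
contact_force: [0.4, -0.1, 0.3]
gripper_width: 49.9
((647.6680908203125, -13.21890640258789), (30.98537826538086, 111.79463195800781), 3.058605670928955)
stop centre jig y [ -0.29441668 130.9861239    0.        ]
dove 4.252 horn 3.3766666666666665 rod 15.49709090909091 drill 19.44956862745098
```

View pics/t25.png

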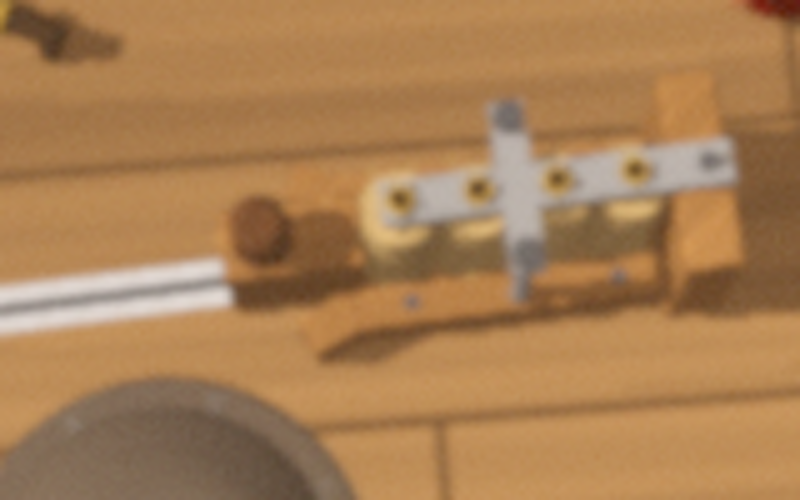

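View pics/s25.png

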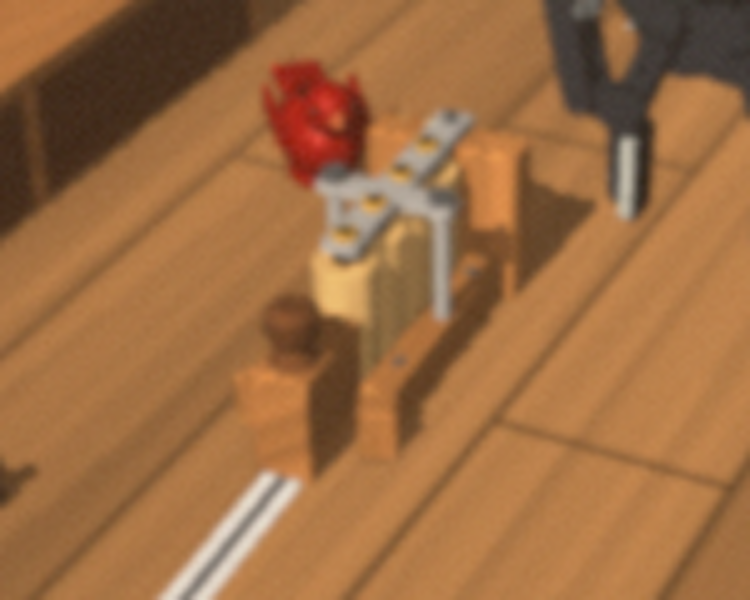

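Run:
```python
from h import *
t=arm.get_image("top"); cv2.imwrite("pics/t26.png",t["img"][:,:,::-1]); P=cloud(cam(t),t["depth"]); 
t0=dict(np.load("pics/top0.npz")); P0=cloud(cam(t0),t0["depth"]); O=np.array([655,-144,0])
for n,p in (("before",P0),("after",P)):
    q=p[160:250,215:340].reshape(-1,3); k=(q-O)@RJ; s=k[(abs(k[:,0])<25)&(k[:,2]>55)&(k[:,2]<63)&(k[:,1]>134)]; kn=k[(abs(k[:,0])<20)&(k[:,2]>82)&(k[:,1]>130)]
    print(n,"block y max",np.percentile(s[:,1],99).round(1),"knob",kn.mean(0).round(1))
```

```text
before block y max 289.0 knob [ -1.  271.3  87.7]
after block y max 186.4 knob [ -1.4 169.3  88. ]
```

View pics/t26.png

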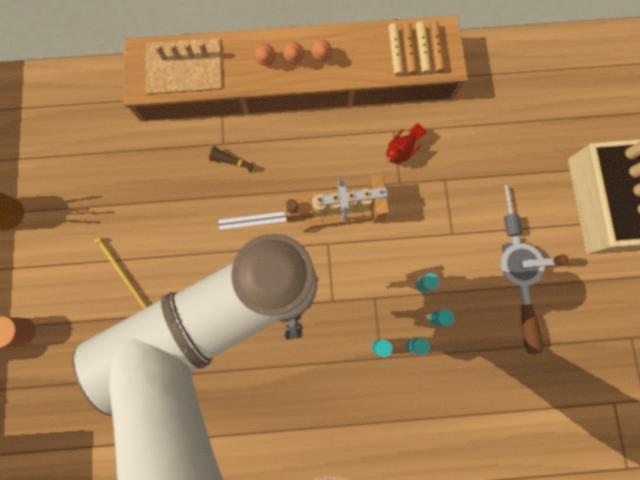

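The final top view shows the four sections packed under the guide bar at (345,200) and the stop's knob at (291,206). The dove, horn call, rod and drill are where they started. I'm handing in.

```bash
python3 -c "
from bench import arm
print(arm.read_state()['clock'],arm.read_state()['gripper_width']); print(arm.job_done())"
```

```text
28.6667 49.99153765759869
the job is handed in; nothing more can be done
None
```

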